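# Take the filter wheel out of the photometer

### The arm

A 6-joint arm with a two-finger parallel gripper is mounted at the origin on the work surface. World frame = base frame: x ahead of the robot, y to its left, z up, the work surface at z = 0. Lengths are in mm, angles in rad, forces in N, time in s.
With the tool pointing down it reaches from about 375 to 975 mm from the base axis. Payload 3.8 kg.
Tool frame: the origin (TCP) lies midway between the tips of the shut fingers; the grasp point (between the pads) lies 19 mm behind it (ctrl.tcp_to_grasp is the distance from the TCP to the grasp point, in mm); x points along the fingers, z is the direction in which the jaws open and shut, and the axes are right-handed (so a half turn about x gives the same grasp; the last joint's range is limited). The gripper opens to 88 mm and grips with 3 to 60 N. Pads are 18 mm wide; open, the fingers measure 123 mm over their backs; the gripper's body (75 mm by 187 mm) begins 45 mm behind the grasp point.
Start: joints at [-1.289, 0.264, 1.604, -0, 1.274, -0.037], TCP at [211.558, -640.985, 238.706] pointing down, gripper open.
Joint ranges: [-2.63, 2.63], [-0.94, 2.18], [0.31, 2.57], [-1.31, 4.45], [0, 2.66], [-2.55, 2.55]. Speed limits (rad/s): [2.57, 2.57, 3.14, 3.14, 3.14, 3.14].

### API

Orientations are given as a 3x3 rotation matrix whose columns are the frame's x, y, z axes.
In Python, from workcell import sense, viewer, order, ctrl gives the robot as it stands.
- The arm moves only by the shell command python3 -m inch 'ROWS' [FORCE]. ROWS is text: rows parted by semicolons, each of 7 numbers parted by spaces: the turn, a rotation vector about the tool's x, y, z in degrees, then the shift along the tool's x, y, z in cm, then the opening in per cent of the stroke, from 0 (shut) to 100 (fully open). In form: wx wy wz x y z claw; .... A call has 1 to 5 rows; each row is the pose to reach, as a shift and turn from the pose commanded when the call began, along the tool's axes at that moment; what a row does not reach only later rows make up. A row lasts 1/12 s, in which the tool goes at most 41.7 mm and 7.16 degrees, less where a joint would pass 70% of its speed; a pose out of reach is approached as far as the arm can. A call with a gripper value outside its range is refused whole. The fingers move at their own pace and stop on an object; FORCE is the grip in N (left out, the last holds). Time passes only in rows, so rows that repeat a pose let the fingers close. It gives the time, the measured TCP pose, the force and the opening at its end, in the units of the state.
- sense(): the state, without advancing time (a new reading comes with each control period).
- viewer.get_image(name): name is "scene" or "side" or "wrist"; returns a dict with "frame" (384x512x3 uint8, red, green, blue), "fx", "fy", "cx", "cy" (pixels), "k1" (the pictures are not rectified: a ray, as slopes to the right and down, at radius r is drawn at 1 + k1 r^2 times it, then the intrinsics apply), "rvec" (rotation vector, rad) and "tvec" (3), from world to camera coordinates, as OpenCV has them. Camera axes: x right, y down, z forward; pixel columns grow to the right and rows downward; lengths in mm; the calibration is good to about 2 mm. A picture is of the moment at which its call begins. There is no depth.
- order.hand_in(): hands the job in, once; it reports no verdict.
The state is a dict: "clock": time; "q": joint angles; "dq": joint speeds; "tau": joint torques, N m; "tcp_pos": TCP position; "tcp_rot": TCP orientation; "force": force on the tool from outside, world axes, zero at the start; "moment": the same for the moment, N m; "finger_gap": finger opening in mm.
Only numpy, scipy, OpenCV 4.12 (cv2) and the standard library are available. Lean on these libraries where they do the work, as an engineer would, in place of code of your own. Each camera call takes 0.05 s, during which the arm holds its last target.

### The job

Flip the photometer's cam lever fully over to its open stop, then ease the black filter wheel out of the bent slots of its fork, lowering its axle out through their open lower ends. Set the wheel gently on the service stand so that both ends of its axle lie in the two V rests, let go, and leave the lever open and the other things on the bench undisturbed.

Things in the scene. Friction and masses are not known exactly. Their poses are not given: they have to be found in the camera images.
- head: Fixed photometer head; origin under the fork's middle on the bench, x away from its white casing, y along the axle to the lever's side, z up. Foot plate 16 mm thick, x -100..70, y +-70 mm. Two cheeks 8 mm thick at y = -50 and +50 (92 clear between), top 168 mm high for x -12..38.5, behind that 154; rear column x -62..-90, 154 high; casing x -90..-210, 85 high, 200 wide.
- seat (a point): Middle of the axle's seat, 140 mm above the bench, axes as head. Both cheeks have one bent slot, 13 mm wide for the 10 mm axle. In head x, z (mm) from here the axle's centre rests at 0, 0 in a dip; it lifts until the roof stops it at z = 7; above z = 4 it passes in +x over a lip (x 6.5..15.5) until the front wall stops it at x = 23.5.
- slot_exit (a point): Middle of the slots' open lower ends, 22 mm in +x and 15 mm below the seat; axes as head. Between x = -1.5 and +1.5 mm of this point the axle can go straight down the slot; it is out when its centre is over 5 mm below this point. It can then pass in +x under the front wall (10 mm thick, cheek's end 16.5 mm in +x of here) and is clear to rise past x = +23 mm.
- lever_pivot (a point): Point on the cam lever's horizontal hinge axis (parallel to the head's y), at x = 12, y = 61, z = 20 mm from the seat, outside the +y cheek.
- lever_grip (a point): Point on the lever's round dark steel handle, 10 mm thick, 56 mm from the hinge axis; its end is 11 mm farther out. Moves with the lever in the head's plane y = 61 mm. The handle can be pinched lightly across head y from above and raised until steep, but works loose as it turns in the fingers; from there it can be pushed over the top and down from its +x side with closed fingers.
- cam_lever (a joint): Cam lever angle, rad. 0 = shut: handle points to head +x, 0.35 rad below level, and the cam finger hangs in front of the axle's +y end. Opens by rising over the top and back towards the casing, to a stop at 3.3 where the handle lies back 0.19 rad above level. Friction (0.28 N m, some 5 N at the grip) holds it where it is left.
- wheel: Loose filter wheel, 0.17 to 0.31 kg: black disc 92 mm in diameter, 14 mm thick, on a steel axle. Origin at its centre, y along the axle (any turn about y). Axle 10 mm in diameter, 128 mm long; a sleeve 16 mm in diameter covers it from y = -43 to +43 mm. The disc can be pinched on its flat faces from above, between rim and sleeve.
- stand: Fixed service stand: grey foot 130 x 140 x 12 mm, origin at its centre on the bench, y = direction the axle shall lie in, z up. A rigid post carries two V rests (90 degrees, 37 mm wide, 10 mm thick) at x = 0, y = -51 and +51 mm; the disc hangs free between. Post height is set anywhere: axle centre at rest 100 to 130 mm above the bench; V tops 11 mm higher.
- bottle: Amber bottle, 64 mm in diameter, 130 mm high, origin under its centre; a bystander.
- beaker: Glass beaker, 66 mm wide, 80 mm high, origin under its centre; a bystander.
- cuvette_box: White divided box 90 x 70 x 45 mm, origin under its centre; a bystander.

How it is judged:
By the outcome, as a careful person would: the job done as asked, in the order asked, and still so for the second after the job is handed in, with the robot touching nothing.
It also fails if it takes over 72 s, if anything falls off the work surface, if the arm or the gripper's body presses on something with over 40 N, if the wrist force passes 120 N, or if a joint passes its speed limit or range.

## Working session

There is one attempt and no reset: what is moved stays moved. The work goes in short steps, Python scripts to look and compute and a shell command to move; the robot and the scene stay as the last step left them, time stands still between calls to the robot, and variables do not carry over. Pictures are saved under pics/ and viewed, and the job is handed in when it is done.

```bash
mkdir -p pics; ls
python3 - <<'E'
from workcell import sense, viewer, order, ctrl
import cv2
s=sense()
for k in s: print(k,s[k])
for n in ("scene","side","wrist"):
    d=viewer.get_image(n)
    cv2.imwrite(f"pics/{n}0.png",d["frame"][:,:,::-1])
    print(n,{k:d[k] for k in d if k!="frame"})
print(ctrl.tcp_to_grasp)
E
```

```text
pics
clock 0.0
q [-1.28889661e+00  2.64744645e-01  1.60537071e+00 -2.34615080e-05
  1.27372299e+00 -3.68801378e-02]
dq [ 0.00234598 -0.00128979  0.00074657  0.00063834 -0.00212285  0.00031596]
tau [-1.67045197e-03 -5.02112210e+01 -3.56881821e+01  7.25652999e-02
  2.96053709e-02 -1.57592767e-04]
tcp_pos [ 211.35360117 -640.29861713  237.39553814]
tcp_rot [[-6.46256151e-04  9.49616387e-01  3.13413943e-01]
 [ 2.15080831e-03  3.13414603e-01 -9.49613953e-01]
 [-9.99997478e-01  6.03994538e-05 -2.24498893e-03]]
force [0.7214756  0.17213509 0.76351343]
moment [0.0096859  0.05376593 0.02837882]
finger_gap 87.91747437931075
scene {'fx': 352.1263089526468, 'fy': 352.1263089526468, 'cx': 257.1497953492359, 'cy': 191.54072781416656, 'k1': -0.05288630613641514, 'rvec': array([ 1.16190269,  2.10240311, -1.15823777]), 'tvec': array([ 302.86538397, -134.06436722, 1313.79189236])}
side {'fx': 480.0967709762614, 'fy': 480.0967709762614, 'cx': 260.76091136281144, 'cy': 189.1086451363909, 'k1': -0.013649495703971254, 'rvec': array([ 2.1982023 , -0.26403529,  0.1099504 ]), 'tvec': array([-544.37569433,  175.75125426, 1013.7299703 ])}
wrist {'fx': 329.67757401085123, 'fy': 329.67757401085123, 'cx': 258.3910212706492, 'cy': 189.49173929297774, 'k1': 0.0218159180669561, 'rvec': array([-2.35451878,  1.70435233,  0.2424059 ]), 'tvec': array([-673.90101609,  -36.5610993 ,  389.73762609])}
18.700000000000003
```

View pics/scene0.png

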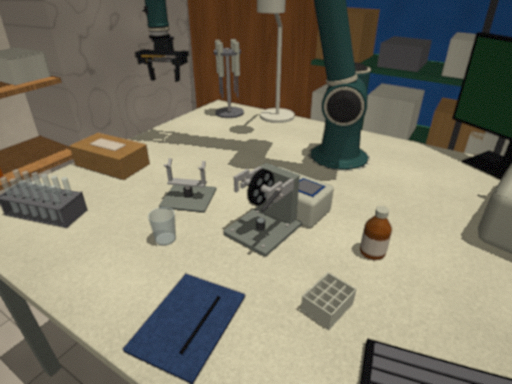

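View pics/side0.png

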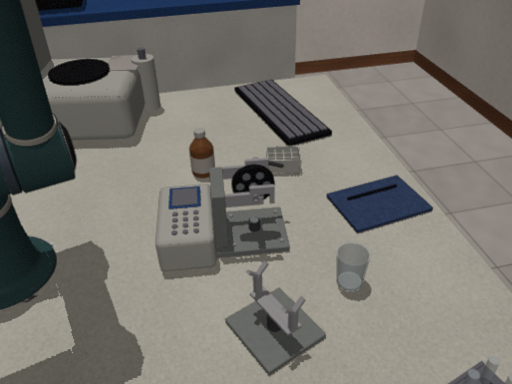

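View pics/wrist0.png

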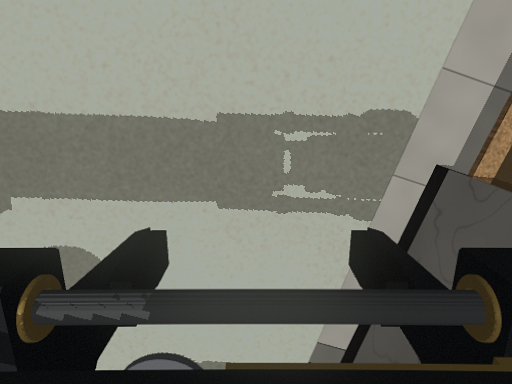

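Run:
```python
import cv2
a=cv2.imread("pics/scene0.png");cv2.imwrite("pics/s0z.png",cv2.resize(a[140:260,140:340],None,fx=4,fy=4,interpolation=cv2.INTER_CUBIC))
a=cv2.imread("pics/side0.png");cv2.imwrite("pics/d0z.png",cv2.resize(a[120:270,150:350],None,fx=4,fy=4,interpolation=cv2.INTER_CUBIC))
cv2.imwrite("pics/d0y.png",cv2.resize(a[240:384,200:400],None,fx=4,fy=4,interpolation=cv2.INTER_CUBIC))
```

```text
(no output)
```

View pics/s0z.png

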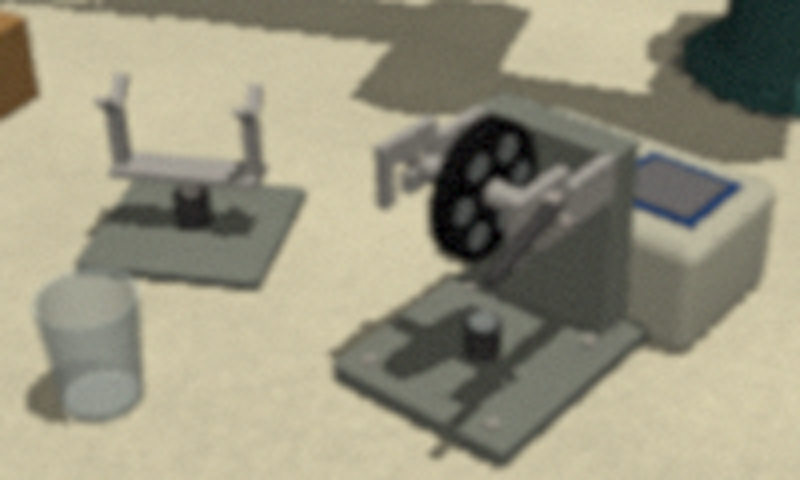

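View pics/d0z.png

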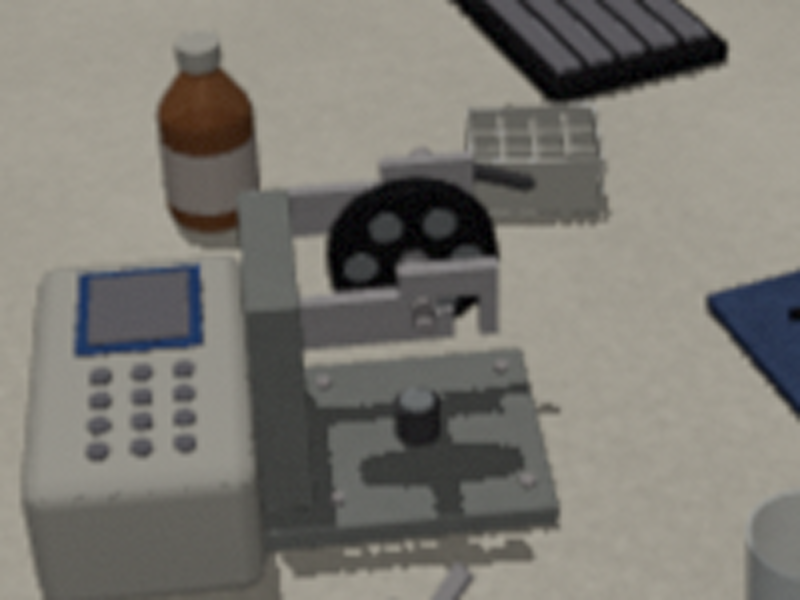

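View pics/d0y.png

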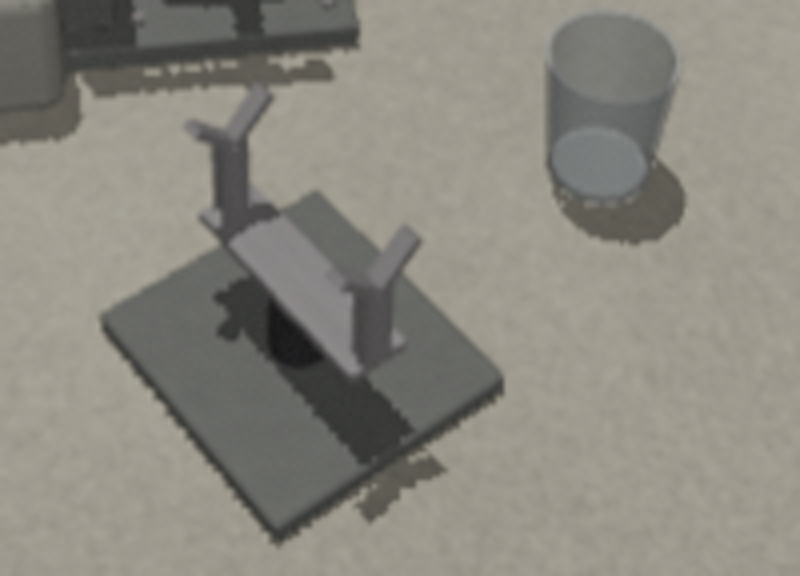

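```bash
cat > h.py <<'E'
import numpy as np, cv2
from scipy.spatial.transform import Rotation as R
def cam(d):
    c={k:d[k] for k in d if k!='frame'}
    return c
def proj(c,P):
    P=np.atleast_2d(P).astype(float); Rm=R.from_rotvec(c['rvec']).as_matrix()
    X=P@Rm.T+c['tvec']; s=X[:,:2]/X[:,2:]; r2=(s**2).sum(1,keepdims=True)
    s=s*(1+c['k1']*r2); return s*[c['fx'],c['fy']]+[c['cx'],c['cy']]
def ray(c,uv):
    t=(np.array(uv,float)-[c['cx'],c['cy']])/[c['fx'],c['fy']]; s=t.copy()
    for _ in range(30): s=t/(1+c['k1']*(s@s))
    Rm=R.from_rotvec(c['rvec']).as_matrix(); o=-Rm.T@c['tvec']; d=Rm.T@np.append(s,1)
    return o,d/np.linalg.norm(d)
def onz(c,uv,z):
    o,d=ray(c,uv); return o+d*(z-o[2])/d[2]
def tri(*cu):
    A=np.zeros((3,3));b=np.zeros(3)
    for c,uv in cu:
        o,d=ray(c,uv);M=np.eye(3)-np.outer(d,d);A+=M;b+=M@o
    p=np.linalg.solve(A,b)
    return p,[np.linalg.norm((np.eye(3)-np.outer(d,d))@(p-o)) for o,d in (ray(c,u) for c,u in cu)]
a=np.array
SC=dict(fx=352.1263,fy=352.1263,cx=257.1498,cy=191.5407,k1=-0.052886,rvec=a([1.16190269,2.10240311,-1.15823777]),tvec=a([302.86538397,-134.06436722,1313.79189236]))
SD=dict(fx=480.09677,fy=480.09677,cx=260.76091,cy=189.108645,k1=-0.0136495,rvec=a([2.1982023,-0.26403529,0.1099504]),tvec=a([-544.37569433,175.75125426,1013.7299703]))
def crop(src,dst,x0,y0,x1,y1,f):
    im=cv2.imread(src)[y0:y1,x0:x1]; o=cv2.resize(im,None,fx=f,fy=f,interpolation=cv2.INTER_LANCZOS4)
    for x in range((x0//10+1)*10,x1,10): cv2.line(o,((x-x0)*f,0),((x-x0)*f,6),(0,0,255),1);cv2.putText(o,str(x),((x-x0)*f-10,18),0,.38,(0,0,255),1)
    for y in range((y0//10+1)*10,y1,10): cv2.line(o,(0,(y-y0)*f),(6,(y-y0)*f),(0,0,255),1);cv2.putText(o,str(y),(8,(y-y0)*f+4),0,.38,(0,0,255),1)
    cv2.imwrite(dst,o)
E
python3 - <<'E'
from h import *
crop("pics/scene0.png","pics/a1.png",220,155,340,255,6)
crop("pics/side0.png","pics/a2.png",200,155,300,260,7)
crop("pics/side0.png","pics/a3.png",220,255,330,375,5)
crop("pics/scene0.png","pics/a4.png",155,150,225,215,10)
E
```

```text
(no output)
```

View pics/a1.png

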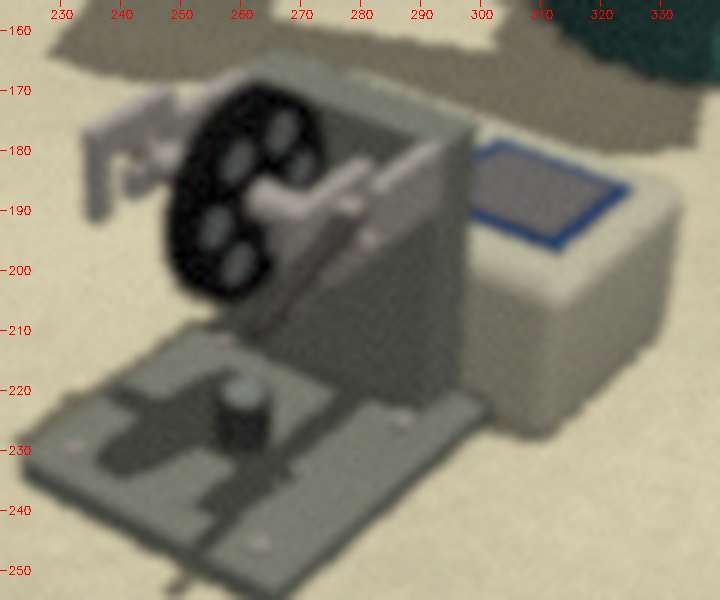

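View pics/a2.png

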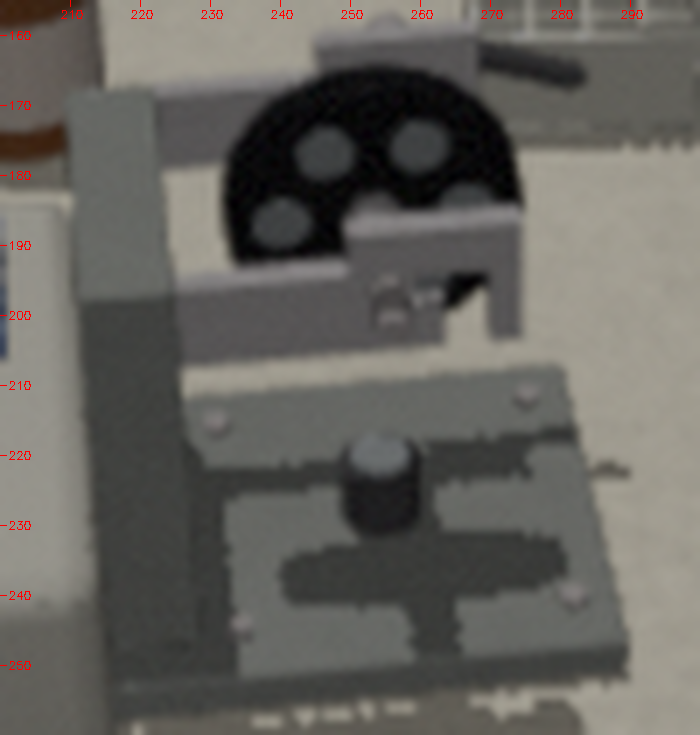

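View pics/a3.png

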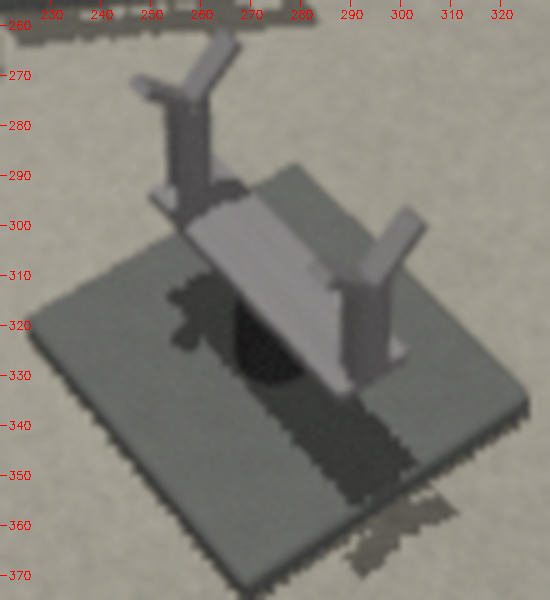

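View pics/a4.png

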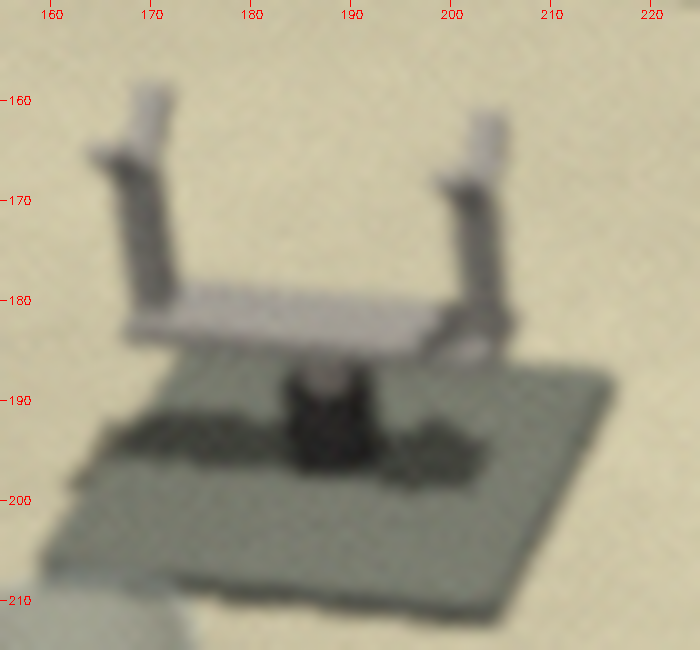

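```bash
cat > m1.py <<'E'
from h import *
from scipy.optimize import least_squares
np.set_printoptions(precision=2,suppress=True)
for n,c in(("SC",SC),("SD",SD)): print(n,ray(c,(c['cx'],c['cy'])))
def fit(obs,x0):
    def f(p,full=False):
        x,y,t=p[:3];r=[]
        for c,uv,P in obs:
            P=np.array(P,float); W=[x+P[0]*np.cos(t)-P[1]*np.sin(t),y+P[0]*np.sin(t)+P[1]*np.cos(t),P[2]]
            e=(proj(c,W)[0]-(np.array(uv)-.5)); r.append(e/ (c['fx']/ (1300 if c is SC else 1000)))
        return np.array(r) if full else np.concatenate(r)
    s=least_squares(f,x0,loss='soft_l1',f_scale=2)
    return s.x,f(s.x,True)
H=[(SD,(279.5,207),(70,70,16)),(SD,(289.7,248.5),(70,-70,16)),(SD,(274,187),(38.5,-54,168)),(SD,(274,184.5),(38.5,-46,168)),(SD,(249,189.5),(-12,-54,168)),
 (SD,(268,159.5),(38.5,46,168)),
 (SC,(223.5,231.5),(70,-70,16)),(SC,(266,253),(70,70,16)),(SC,(301,222),(-100,70,16)),(SC,(234,177.5),(38.5,-54,168))]
S=[(SD,(225.5,319.5),(-65,-70,12)),(SD,(279,287.5),(-65,70,12)),(SD,(325.5,334),(65,70,12)),(SD,(270,371.5),(65,-70,12)),
 (SC,(216,188),None),(SC,(204,211),None),(SC,(159.5,205.5),None)]
print([onz(c,a(u)-.5,12) for c,u,_ in S])
for c,u,P in H: print(P,onz(c,a(u)-.5,P[2]))
p,r=fit(H,[550,0,0]); print(p); print(r)
E
python3 m1.py
```

```text
SC (array([1164.37,  369.75,  585.89]), array([-0.72, -0.45, -0.53]))
SD (array([ 379.86, -815.91,  738.16]), array([ 0.17,  0.78, -0.6 ]))
[array([ 434.12, -242.54,   12.  ]), array([ 550.77, -191.06,   12.  ]), array([ 603.58, -317.78,   12.  ]), array([ 488.37, -366.65,   12.  ]), array([ 440.62, -234.56,   12.  ]), array([ 557.1 , -186.96,   12.  ]), array([ 604.81, -313.39,   12.  ])]
(70, 70, 16) [616.26  50.16  16.  ]
(70, -70, 16) [600.68 -93.24  16.  ]
(38.5, -54, 168) [572.33 -67.82 168.  ]
(38.5, -46, 168) [574.44 -59.61 168.  ]
(-12, -54, 168) [522.14 -63.48 168.  ]
(38.5, 46, 168) [584.78  32.63 168.  ]
(70, -70, 16) [605.62 -82.11  16.  ]
(70, 70, 16) [617.25  52.6   16.  ]
(-100, 70, 16) [462.23  69.09  16.  ]
(38.5, -54, 168) [576.45 -63.45 168.  ]
[540.85  -9.05  -0.11]
[[ 0.8  -1.73]
 [ 0.19 -4.94]
 [ 0.75 -0.71]
 [-0.44 -0.36]
 [ 0.54 -1.39]
 [-0.64  0.14]
 [-2.35 -3.99]
 [-0.05  0.88]
 [10.73 -8.29]
 [-1.52 -3.45]]
```

```bash
cat >> m1.py <<'E'
print('---')
del H[8]
p,r=fit(H,[550,0,0]); print(p); print(r)
S=[(SD,(225.5,319.5),(-65,70,12)),(SD,(279,287.5),(65,70,12)),(SD,(325.5,334),(65,-70,12)),(SD,(270,371.5),(-65,-70,12)),
 (SC,(216,188),(-65,70,12)),(SC,(204,211),(65,70,12)),(SC,(159.5,205.5),(65,-70,12))]
q,r=fit(S,[520,-280,.4]); print(q); print(r)
def W(p,P): 
    t=p[2]; return np.array([p[0]+P[0]*np.cos(t)-P[1]*np.sin(t),p[1]+P[0]*np.sin(t)+P[1]*np.cos(t),P[2]])
for P in [(0,0,140),(64.6,61,140.8),(12,61,160)]: print(P,W(p,P),proj(SD,W(p,P)),proj(SC,W(p,P)))
# V tops: y=+51 V is the upper one in side; which in scene?
for y in(51,-51):
  for z in(110,115,120,125,130,135,141):
    print(y,z,[ (proj(c,W(q,(x,y,z)))[0]+.5) for c in(SD,SC) for x in(-18.5,18.5)])
E
python3 m1.py | sed -n '/---/,$p'
```

```text
---
[540.54  -8.91  -0.11]
[[ 0.47 -1.79]
 [-0.09 -5.02]
 [ 0.44 -0.77]
 [-0.76 -0.42]
 [ 0.23 -1.42]
 [-0.99  0.1 ]
 [-1.92 -4.1 ]
 [ 0.48  0.68]
 [-1.07 -3.55]]
[ 520.36 -278.53    0.4 ]
[[-1.54 -2.71]
 [ 1.73 -2.2 ]
 [ 4.24 -0.88]
 [-0.4   1.96]
 [ 0.92 -5.37]
 [ 1.49 -3.3 ]
 [-6.47 -0.1 ]]
(0, 0, 140) [540.54  -8.91 140.  ] [[252.03 183.38]] [[260.79 186.77]]
(64.6, 61, 140.8) [611.3   44.83 140.8 ] [[277.83 164.68]] [[264.76 207.3 ]]
(12, 61, 160) [559.    50.46 160.  ] [[254.19 159.38]] [[278.78 190.1 ]]
51 110 [array([249.38, 276.77]), array([266.25, 267.58]), array([203.7 , 165.24]), array([199.89, 171.35])]
51 115 [array([249.29, 274.8 ]), array([266.22, 265.61]), array([203.56, 163.7 ]), array([199.74, 169.78])]
51 120 [array([249.2 , 272.82]), array([266.2 , 263.64]), array([203.43, 162.15]), array([199.59, 168.2 ])]
51 125 [array([249.11, 270.82]), array([266.17, 261.64]), array([203.29, 160.6 ]), array([199.44, 166.61])]
51 130 [array([249.02, 268.8 ]), array([266.14, 259.64]), array([203.16, 159.03]), array([199.29, 165.01])]
51 135 [array([248.93, 266.77]), array([266.
[... 234 characters left out ...]
ay([170.18, 162.6 ]), array([165.41, 168.53])]
-51 115 [array([285.4 , 312.09]), array([302.98, 301.32]), array([169.97, 161.08]), array([165.18, 166.98])]
-51 120 [array([285.45, 310.08]), array([303.08, 299.32]), array([169.75, 159.55]), array([164.94, 165.42])]
-51 125 [array([285.49, 308.05]), array([303.2 , 297.29]), array([169.53, 158.01]), array([164.7 , 163.85])]
-51 130 [array([285.54, 306.01]), array([303.31, 295.25]), array([169.31, 156.46]), array([164.46, 162.27])]
-51 135 [array([285.58, 303.95]), array([303.42, 293.2 ]), array([169.09, 154.91]), array([164.22, 160.68])]
-51 141 [array([285.63, 301.46]), array([303.55, 290.71]), array([168.82, 153.04]), array([163.93, 158.77])]
```

```bash
cat > rel.py <<'E'
import sys
from h import *
from workcell import sense
np.set_printoptions(precision=2,suppress=True)
H=np.array([540.54,-8.91,-0.11]); ST=np.array([520.36,-278.53,0.40])
def W(p,P):
    t=p[2]; return np.array([p[0]+P[0]*np.cos(t)-P[1]*np.sin(t),p[1]+P[0]*np.sin(t)+P[1]*np.cos(t),P[2]])
def L(p,X):
    t=p[2]; d=np.array(X)-[p[0],p[1],0]; return np.array([d[0]*np.cos(t)+d[1]*np.sin(t),-d[0]*np.sin(t)+d[1]*np.cos(t),d[2]])
def Rt(yaw): # tool down, y axis along heading yaw
    c,s=np.cos(yaw),np.sin(yaw); return np.array([[0,c,s],[0,s,-c],[-1,0,0]])
def rel(tcp,yaw):
    s=sense(); Rm=np.array(s['tcp_rot']); d=Rm.T@(np.array(tcp)-s['tcp_pos'])/10
    w=R.from_matrix(Rm.T@Rt(yaw)).as_rotvec(degrees=True)
    print('turn',w,'shift',d)
def st():
    s=sense(); p=np.array(s['tcp_pos']); print('t %.2f'%s['clock'],'tcp',p,'head',L(H,p),'F',s['force'],'gap %.1f'%s['finger_gap'],'q',np.array(s['q']))
E
python3 - <<'E'
from rel import *
rel(W(H,(64.6,61,300)),H[2])
E
python3 -m inch '7 0 0 -1 15 -13 100;14 0 0 -3 30 -26 100;21 0 0 -6 45 -40 100;24.6 0 0 -6 59.5 -52.5 100;24.6 0 0 -6 59.5 -52.5 100'
```

```text
turn [24.57 -0.1   0.02] shift [ -6.14  59.46 -52.53]
clock: 0.57
tcp_pos: [317.1, -460.1, 254.4]
tcp_rot: [[-0.0, 0.993, -0.114], [0.0, -0.114, -0.993], [-1.0, -0.0, -0.0]]
force: [0.6, 0.3, -0.3]
finger_gap: 87.9
```

```bash
python3 -m inch '0 0 0 -4 23.5 -53.5 100;0 0 0 -4 23.5 -53.5 100;0 0 0 -4 23.5 -53.5 100;0 0 0 -4 23.5 -53.5 100;0 0 0 -4 23.5 -53.5 100'
python3 - <<'E'
from rel import *
st();rel(W(H,(64.6,61,300)),H[2])
E
```

```text
clock: 0.98
tcp_pos: [421.2, -280.0, 268.9]
tcp_rot: [[0.0, 0.994, -0.111], [0.0, -0.111, -0.994], [-1.0, 0.0, -0.0]]
force: [0.4, -1.1, -0.1]
finger_gap: 88.1
t 0.98 tcp [ 421.18 -280.    268.92] head [ -88.88 -282.55  268.92] F [ 0.35 -1.08 -0.12] gap 88.1 q [-0.64 -0.08  1.92  0.    1.3   1.05]
turn [-0.05 -0.   -0.  ] shift [ -3.11  15.32 -34.37]
```

```bash
python3 -m inch '0 0 0 -3 15.3 -34.4 60;0 0 0 -3 15.3 -34.4 60;0 0 0 -3 15.3 -34.4 60;0 0 0 -3 15.3 -34.4 60;0 0 0 -3 15.3 -34.4 60'; python3 -m inch '0 0 0 -1 6.5 -14.4 40;0 0 0 -1.4 6.5 -14.4 40;0 0 0 -1.4 6.5 -14.4 40;0 0 0 -1.4 6.5 -14.4 40;0 0 0 -1.4 6.5 -14.4 40'
python3 - <<'E'
from rel import *
from workcell import viewer
st();rel(W(H,(64.6,61,300)),H[2])
for n in("wrist","side"):
    d=viewer.get_image(n); cv2.imwrite(f"pics/{n}1.png",d["frame"][:,:,::-1]); 
    if n=="wrist":
        c=cam(d); print(c)
        for P in [(64.6,61,140.8),(12,61,160),(38.5,50,168),(38.5,-50,168),(0,0,186),(70,70,16),(70,-70,16)]: print(P,proj(c,W(H,P)))
E
```

```text
clock: 1.4
tcp_pos: [526.1, -100.7, 285.5]
tcp_rot: [[-0.0, 0.994, -0.11], [-0.0, -0.11, -0.994], [-1.0, -0.0, 0.0]]
force: [1.3, -0.1, 0.1]
finger_gap: 56.9
clock: 1.82
tcp_pos: [608.5, 38.6, 299.5]
tcp_rot: [[0.002, 0.994, -0.105], [0.003, -0.105, -0.994], [-1.0, 0.001, -0.003]]
force: [0.7, -0.6, 0.7]
finger_gap: 35.0
t 1.82 tcp [608.51  38.59 299.54] head [ 62.35  54.67 299.54] F [ 0.73 -0.55  0.71] gap 35.0 q [0.02 0.11 1.68 0.   1.36 1.7 ]
turn [ 0.25 -0.16 -0.08] shift [-0.04  0.23 -0.63]
{'fx': 329.67757401085123, 'fy': 329.67757401085123, 'cx': 258.3910212706492, 'cy': 189.49173929297774, 'k1': 0.0218159180669561, 'rvec': array([-1.97,  2.19,  0.31]), 'tvec': array([104.45, 524.06, 612.5 ])}
(64.6, 61, 140.8) [[252.37 171.17]]
(12, 61, 160) [[252.05 230.77]]
(38.5, 50, 168) [[264.18 206.7 ]]
(38.5, -50, 168) [[377.22 207.18]]
(0, 0, 186) [[321.88 255.83]]
(70, 70, 16) [[247.44 145.93]]
(70, -70, 16) [[355.   146.22]]
```

Run:
```python
from h import *
crop("pics/wrist1.png","pics/w1z.png",200,100,400,300,4)
crop("pics/side1.png","pics/d1z.png",200,100,330,230,5)
```

```text
(no output)
```

View pics/w1z.png

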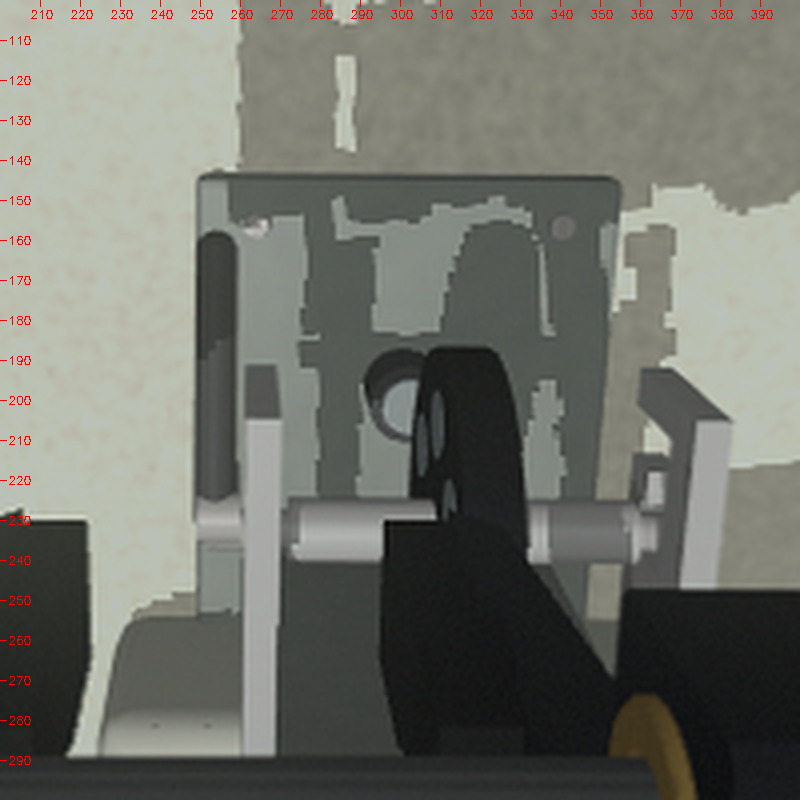

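View pics/d1z.png

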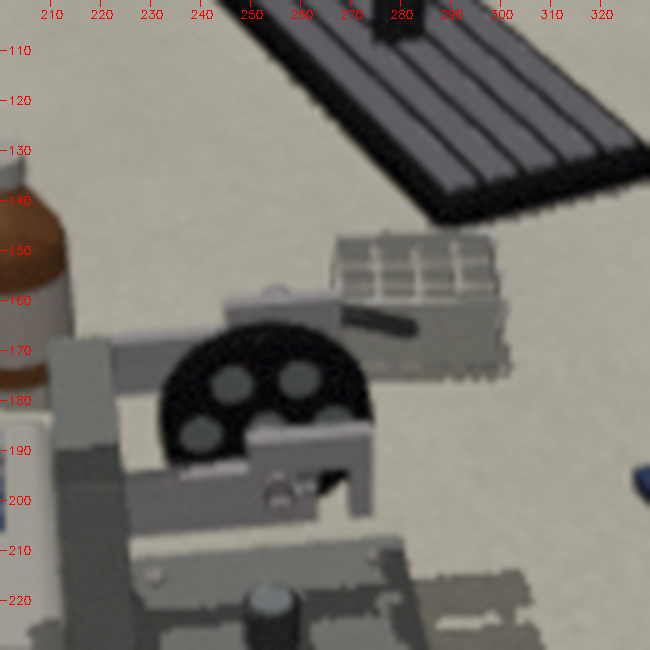

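```bash
sed -i 's/^H=.*/H=np.array([540.54+1.13,-8.91-0.73,-0.11])/' rel.py
python3 - <<'E'
from rel import *
rel(W(H,(64.6,61,150)),H[2])
E
```

```text
turn [0.13 0.03 0.07] shift [14.88  0.55 -1.02]
```

Run:
```python
from rel import *
st(); rel(W(H,(64.6,61,150)),H[2])
```

```text
t 1.92 tcp [606.2   34.4  298.82] head [ 59.3   50.86 298.82] F [-0.02 -0.04 -0.66] gap 35.1 q [ 0.02  0.11  1.68 -0.    1.36  1.69]
turn [0.13 0.03 0.07] shift [14.88  0.55 -1.02]
```

Run:
```python
from rel import *
from workcell import viewer
d=viewer.get_image("wrist"); cv2.imwrite("pics/w2.png",d["frame"][:,:,::-1]); c=cam(d); np.save("w2.npy",c)
st()
for P in [(75,61,136),(12,61,160),(38.5,54,168),(38.5,46,168),(38.5,-54,168),(38.5,-46,168),(70,70,16),(70,-70,16)]: print(P,proj(c,W(H,P)))
crop("pics/w2.png","pics/w2z.png",200,120,400,260,4)
```

```text
t 1.97 tcp [605.71  33.29 298.79] head [ 58.94  49.7  298.79] F [-0.04 -0.75  0.11] gap 35.0 q [ 0.01  0.11  1.68 -0.    1.36  1.69]
(75, 61, 136) [[247.73 155.91]]
(12, 61, 160) [[247.49 227.65]]
(38.5, 54, 168) [[254.88 203.3 ]]
(38.5, 46, 168) [[263.93 203.3 ]]
(38.5, -54, 168) [[377.46 203.41]]
(38.5, -46, 168) [[368.34 203.4 ]]
(70, 70, 16) [[243.68 143.14]]
(70, -70, 16) [[351.58 143.14]]
```

View pics/w2z.png

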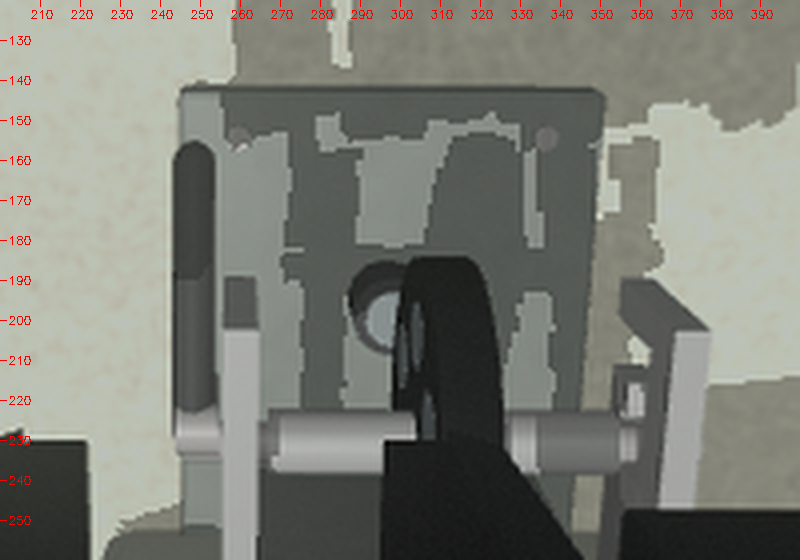

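```bash
sed -i 's/^H=.*/H=np.array([540.54+1.8,-8.91-0.73,-0.11])/' rel.py; python3 -m inch '0 0 0 2 0.6 -1.1 40;0 0 0 5 0.6 -1.1 40;0 0 0 8 0.6 -1.1 35;0 0 0 10 0.6 -1.1 35;0 0 0 10 0.6 -1.1 35'
python3 - <<'E'
from rel import *
st(); rel(W(H,(64.6,61,122)),H[2])
E
```

```text
clock: 2.38
tcp_pos: [608.6, 41.6, 193.4]
tcp_rot: [[-0.011, 0.994, -0.112], [-0.001, -0.112, -0.994], [-1.0, -0.011, 0.002]]
force: [-1.6, -0.7, -0.4]
finger_gap: 30.8
t 2.38 tcp [608.65  41.56 193.36] head [ 60.29  58.17 193.36] F [-1.64 -0.72 -0.44] gap 30.8 q [ 0.03  0.18  1.79 -0.    1.18  1.71]
turn [-0.15  0.11  0.61] shift [ 7.13  0.51 -0.3 ]
```

```bash
python3 -m inch '0 0 0 1 0 0 35;0 0 0 2.5 0 0 35;0 0 0 2.5 0 0 35'
python3 - <<'E'
from rel import *
st(); rel(W(H,(64.6,61,122)),H[2])
E
```

```text
clock: 2.63
tcp_pos: [612.4, 42.5, 173.4]
tcp_rot: [[-0.002, 0.994, -0.112], [-0.0, -0.112, -0.994], [-1.0, -0.002, 0.0]]
force: [-1.1, 0.5, 0.7]
finger_gap: 30.7
t 2.63 tcp [612.43  42.52 173.41] head [ 63.94  59.54 173.41] F [-1.12  0.55  0.66] gap 30.7 q [ 0.03  0.2   1.81 -0.    1.14  1.71]
turn [-0.1   0.02  0.1 ] shift [ 5.14  0.07 -0.15]
```

```bash
python3 -m inch '0 0 0 1.5 0.05 -0.1 35;0 0 0 3 0.05 -0.15 35;0 0 0 4.5 0.05 -0.15 35;0 0 0 5.1 0.05 -0.15 35;0 0 0 5.1 0.05 -0.15 35' 10;  python3 -m inch '0 0 0 0 0 0 25;0 0 0 0 0 0 15;0 0 0 0 0 0 5;0 0 0 0 0 0 0;0 0 0 0 0 0 0' 10;python3 - <<'E'
from rel import *
st(); rel(W(H,(64.6,61,122)),H[2])
E
```

```text
clock: 3.05
tcp_pos: [613.4, 44.5, 123.1]
tcp_rot: [[-0.001, 0.994, -0.111], [-0.0, -0.111, -0.994], [-1.0, -0.001, 0.0]]
force: [-0.1, 0.4, -0.4]
finger_gap: 30.8
clock: 3.47
tcp_pos: [614.9, 43.4, 125.0]
tcp_rot: [[0.002, 0.994, -0.11], [-0.003, -0.11, -0.994], [-1.0, 0.003, 0.002]]
force: [0.1, -5.3, 2.3]
finger_gap: 9.3
t 3.47 tcp [614.93  43.44 125.03] head [ 66.33  60.73 125.03] F [ 0.1  -5.29  2.28] gap 9.3 q [ 0.03  0.25  1.85 -0.    1.05  1.71]
turn [-0.    0.13 -0.14] shift [ 0.3  -0.17 -0.03]
```

```bash
python3 -m inch '0 0 0 -0.5 0.15 0 0;0 0 0 -1 0.25 0 0;0 0 0 -1.9 0.3 0 0;0 0 0 -2.9 0.25 0 0;0 0 0 -3.8 0 0 0' 10;  python3 - <<'E'
from rel import *
st()
E
```

```text
clock: 3.88
tcp_pos: [613.9, 43.6, 161.1]
tcp_rot: [[-0.001, 0.994, -0.11], [-0.002, -0.11, -0.994], [-1.0, -0.0, 0.002]]
force: [1.2, -6.1, -7.5]
finger_gap: 9.3
t 3.88 tcp [613.92  43.56 161.09] head [ 65.31  60.74 161.09] F [ 1.22 -6.14 -7.49] gap 9.3 q [ 0.03  0.21  1.82 -0.    1.11  1.71]
```

```bash
python3 -m inch '0 0 0 -0.9 -0.4 0 0;0 0 0 -1.7 -1 0 0;0 0 0 -2.4 -1.7 0 0;0 0 0 -2.9 -2.4 0 0;0 0 0 -3.2 -2.9 0 0' 10;  python3 - <<'E'
from rel import *
from workcell import viewer
st()
for n in("scene","side"):
    d=viewer.get_image(n); cv2.imwrite(f"pics/{n}3.png",d["frame"][:,:,::-1])
crop("pics/scene3.png","pics/s3z.png",220,120,320,220,6)
crop("pics/side3.png","pics/d3z.png",210,80,310,180,6)
E
```

```text
clock: 4.3
tcp_pos: [587.2, 46.6, 195.6]
tcp_rot: [[0.006, 0.994, -0.11], [-0.003, -0.11, -0.994], [-1.0, 0.007, 0.002]]
force: [5.7, -6.8, -4.2]
finger_gap: 9.8
t 4.30 tcp [587.21  46.55 195.57] head [ 38.43  60.78 195.57] F [ 5.65 -6.83 -4.17] gap 9.8 q [ 0.04  0.13  1.84 -0.    1.16  1.72]
```

View pics/s3z.png

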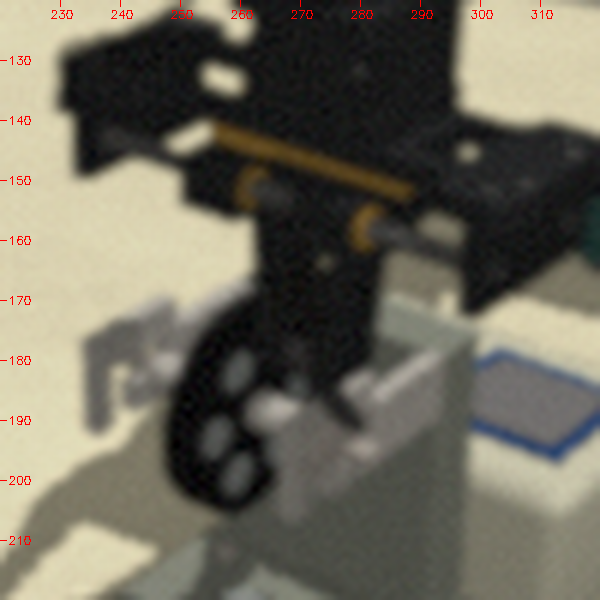

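View pics/d3z.png

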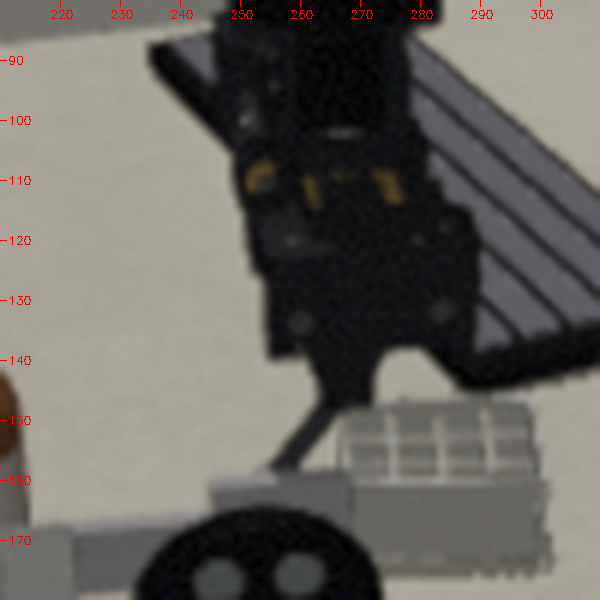

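```bash
python3 -m inch '0 0 0 -0.2 -0.6 0 0;0 0 0 -0.3 -1.2 0 0;0 0 0 -0.35 -1.7 0 0;0 0 0 -0.35 -2.2 0 0;0 0 0 -0.35 -2.2 0 0' 10;  python3 - <<'E'
from rel import *
from workcell import viewer
st()
for n in("side",):
    d=viewer.get_image(n); cv2.imwrite(f"pics/{n}4.png",d["frame"][:,:,::-1])
crop("pics/side4.png","pics/d4z.png",210,80,310,180,6)
E
```

```text
clock: 4.82
tcp_pos: [568.3, 48.7, 202.4]
tcp_rot: [[0.014, 0.994, -0.11], [-0.003, -0.11, -0.994], [-1.0, 0.015, 0.002]]
force: [6.9, -7.8, 5.8]
finger_gap: 9.3
t 4.82 tcp [568.3   48.74 202.45] head [ 19.4   60.88 202.45] F [ 6.9  -7.82  5.76] gap 9.3 q [ 0.04  0.08  1.88 -0.    1.16  1.73]
```

View pics/d4z.png

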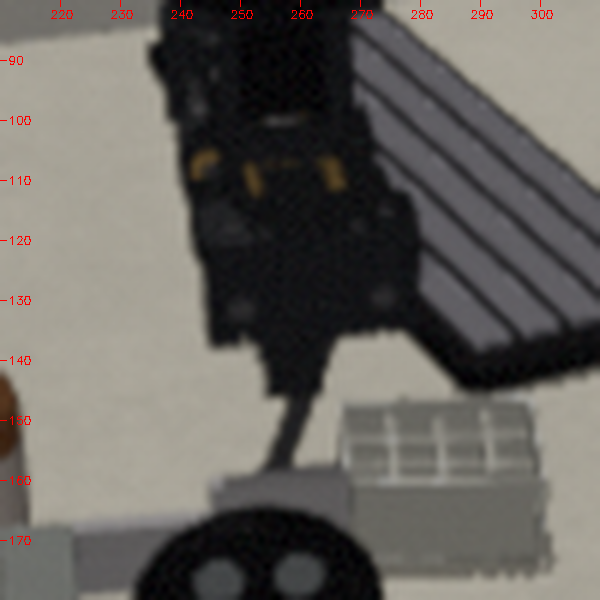

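```bash
python3 -m inch '0 0 0 0 -0.6 0 0;0 0 0 0 -1.2 0 0;0 0 0 0.1 -1.8 0 0;0 0 0 0.3 -2.4 0 0;0 0 0 0.5 -3 0 0' 10;  python3 - <<'E'
from rel import *
from workcell import viewer
st()
for n in("side",):
    d=viewer.get_image(n); cv2.imwrite(f"pics/{n}5.png",d["frame"][:,:,::-1])
crop("pics/side5.png","pics/d5z.png",190,80,310,180,6)
E
```

```text
clock: 5.28
tcp_pos: [532.3, 54.3, 191.6]
tcp_rot: [[-0.001, 0.994, -0.11], [0.0, -0.11, -0.994], [-1.0, -0.001, -0.0]]
force: [0.1, 0.1, 0.7]
finger_gap: 0.4
t 5.28 tcp [532.3   54.31 191.57] head [-17.    62.46 191.57] F [0.11 0.14 0.66] gap 0.4 q [0.05 0.04 1.95 0.   1.15 1.74]
```

View pics/d5z.png

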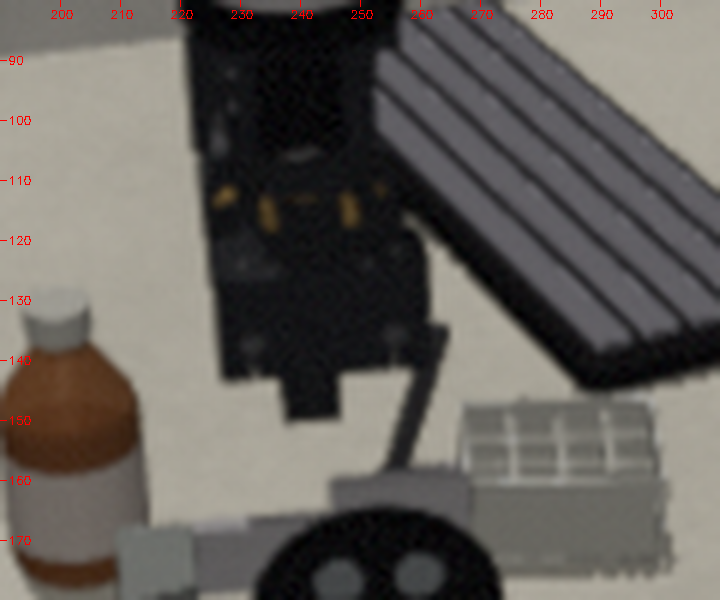

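```bash
python3 -m inch '0 0 0 -3 0 0 0;0 0 0 -5.5 0 0 0;0 0 0 -6 2.5 0.1 0;0 0 0 -6 5 0.1 0;0 0 0 -5.5 7 0.1 0'; python3 -m inch '0 0 0 0 0 0 0;0 0 0 2 0 0 0;0 0 0 4 0 0 0;0 0 0 4 0 0 0';  python3 - <<'E'
from rel import *
st()
E
```

```text
clock: 5.75
tcp_pos: [604.9, 45.4, 249.0]
tcp_rot: [[0.004, 0.994, -0.11], [0.0, -0.11, -0.994], [-1.0, 0.004, -0.001]]
force: [1.4, 0.4, -0.8]
finger_gap: 0.6
clock: 6.08
tcp_pos: [598.9, 45.4, 201.8]
tcp_rot: [[-0.01, 0.994, -0.11], [-0.0, -0.11, -0.994], [-1.0, -0.01, 0.001]]
force: [-1.9, -0.5, -1.5]
finger_gap: 0.1
t 6.08 tcp [598.87  45.36 201.75] head [ 50.15  60.87 201.75] F [-1.89 -0.5  -1.52] gap 0.1 q [0.03 0.16 1.8  0.   1.19 1.72]
```

```bash
python3 -m inch '0 0 0 0 -0.8 0 0;0 0 0 0 -1.6 0 0;0 0 0 0 -2.3 0 0;0 0 0 0 -2.9 0 0;0 0 0 0 -2.9 0 0';  python3 - <<'E'
from rel import *
st()
E
```

```text
clock: 6.5
tcp_pos: [574.5, 48.4, 209.5]
tcp_rot: [[0.005, 0.994, -0.11], [-0.0, -0.11, -0.994], [-1.0, 0.005, -0.0]]
force: [1.3, -0.3, 1.8]
finger_gap: 0.4
t 6.50 tcp [574.47  48.41 209.54] head [ 25.57  61.23 209.54] F [ 1.31 -0.31  1.79] gap 0.4 q [ 0.04  0.1   1.86 -0.    1.19  1.72]
```

```bash
python3 -m inch '0 0 0 0.2 -0.7 0 0;0 0 0 0.5 -1.4 0 0;0 0 0 0.7 -2 0 0;0 0 0 1 -2.6 0 0;0 0 0 1.2 -2.9 0 0';  python3 - <<'E'
from rel import *
st()
E
```

```text
clock: 6.92
tcp_pos: [547.1, 51.7, 198.6]
tcp_rot: [[0.007, 0.994, -0.11], [0.0, -0.11, -0.994], [-1.0, 0.007, -0.001]]
force: [3.3, -1.6, 8.4]
finger_gap: 0.6
t 6.92 tcp [547.07  51.73 198.56] head [ -2.03  61.52 198.56] F [ 3.28 -1.6   8.35] gap 0.6 q [0.05 0.05 1.92 0.   1.16 1.73]
```

```bash
python3 -m inch '0 0 0 0.4 -0.5 0 0;0 0 0 0.8 -0.9 0 0;0 0 0 1.3 -1.3 0 0;0 0 0 1.8 -1.6 0 0;0 0 0 2.2 -1.8 0 0';  python3 - <<'E'
from rel import *
from workcell import viewer
st()
for n in("side",):
    d=viewer.get_image(n); cv2.imwrite(f"pics/{n}6.png",d["frame"][:,:,::-1])
crop("pics/side6.png","pics/d6z.png",190,100,310,200,6)
E
```

```text
clock: 7.33
tcp_pos: [528.4, 53.8, 175.6]
tcp_rot: [[0.004, 0.994, -0.11], [0.001, -0.11, -0.994], [-1.0, 0.004, -0.001]]
force: [1.1, -0.7, 6.2]
finger_gap: 0.4
t 7.33 tcp [528.42  53.83 175.62] head [-20.81  61.56 175.62] F [ 1.14 -0.67  6.19] gap 0.4 q [0.05 0.04 1.98 0.   1.12 1.74]
```

View pics/d6z.png

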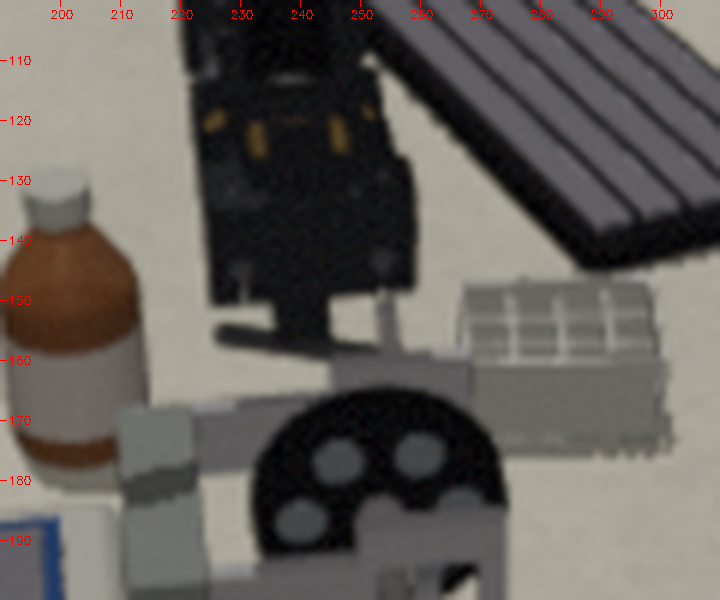

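```bash
python3 -m inch '0 0 0 0.3 -0.1 0 0;0 0 0 0.5 -0.1 0 0;0 0 0 0.5 -0.1 0 0';  python3 - <<'E'
from rel import *
st()
E
```

```text
clock: 7.63
tcp_pos: [527.6, 53.9, 172.1]
tcp_rot: [[0.004, 0.994, -0.11], [0.001, -0.11, -0.994], [-1.0, 0.004, -0.001]]
force: [-3.3, -0.7, 14.3]
finger_gap: 0.3
t 7.63 tcp [527.6   53.94 172.15] head [-21.63  61.58 172.15] F [-3.3  -0.67 14.28] gap 0.3 q [0.05 0.04 1.99 0.   1.11 1.74]
```

```bash
python3 -m inch '0 0 0 0.2 0 0 0;0 0 0 0.4 0 0 0;0 0 0 0.4 0 0 0';  python3 - <<'E'
from rel import *
st()
E
```

```text
clock: 7.88
tcp_pos: [527.8, 53.9, 171.3]
tcp_rot: [[0.004, 0.994, -0.11], [0.0, -0.11, -0.994], [-1.0, 0.004, -0.001]]
force: [-10.5, -0.8, 30.2]
finger_gap: 0.4
t 7.88 tcp [527.8   53.93 171.35] head [-21.43  61.59 171.35] F [-10.49  -0.84  30.21] gap 0.4 q [0.05 0.04 1.99 0.   1.11 1.74]
```

```bash
python3 -m inch '0 0 0 -2 0.1 0 0;0 0 0 -5 0.5 0 0;0 0 0 -8 1 2 15;0 0 0 -9 1.6 4 30;0 0 0 -9 2.1 6.1 35'; python3 -m inch '0 0 0 0 0 0 35;0 0 0 0 0 0 35';  python3 - <<'E'
from rel import *
from workcell import viewer
st(); rel(W(H,(0,0,154)),H[2])
for n in("scene","side","wrist"):
    d=viewer.get_image(n); cv2.imwrite(f"pics/{n}7.png",d["frame"][:,:,::-1])
    if n=='wrist':
        c=cam(d)
        for P in [(0,0,140),(0,7,186),(0,-7,186),(46,7,140),(46,-7,140),(38.5,54,168),(38.5,46,168),(38.5,-54,168),(38.5,-46,168),(70,70,16),(70,-70,16)]: print(P,proj(c,W(H,P))+.5)
crop("pics/side7.png","pics/d7z.png",190,80,310,210,5)
crop("pics/wrist7.png","pics/w7z.png",120,120,400,320,2)
E
```

```text
clock: 8.3
tcp_pos: [542.1, -9.3, 259.0]
tcp_rot: [[0.006, 0.994, -0.109], [0.0, -0.109, -0.994], [-1.0, 0.006, -0.001]]
force: [-0.2, -0.1, 0.4]
finger_gap: 18.3
clock: 8.47
tcp_pos: [539.7, -9.6, 254.2]
tcp_rot: [[-0.001, 0.994, -0.112], [0.001, -0.112, -0.994], [-1.0, -0.001, -0.001]]
force: [1.1, -0.1, 0.1]
finger_gap: 30.3
t 8.47 tcp [539.73  -9.57 254.2 ] head [ -2.6   -0.22 254.2 ] F [ 1.06 -0.08  0.1 ] gap 30.3 q [-0.06 -0.    1.87  0.    1.27  1.62]
turn [-0.15 -0.04  0.07] shift [10.02  0.27 -0.01]
(0, 0, 140) [[260.05 182.72]]
(0, 7, 186) [[249.88 200.17]]
(0, -7, 186) [[270.53 200.13]]
(46, 7, 140) [[250.92 125.19]]
(46, -7, 140) [[269.03 125.15]]
(38.5, 54, 168) [[182.63 139.8 ]]
(38.5, 46, 168) [[194.12 139.79]]
(38.5, -54, 168) [[337.58 139.47]]
(38.5, -46, 168) [[326.07 139.51]]
(70, 70, 16) [[196.76  93.3 ]]
(70, -70, 16) [[322.71  93.  ]]
```

View pics/d7z.png

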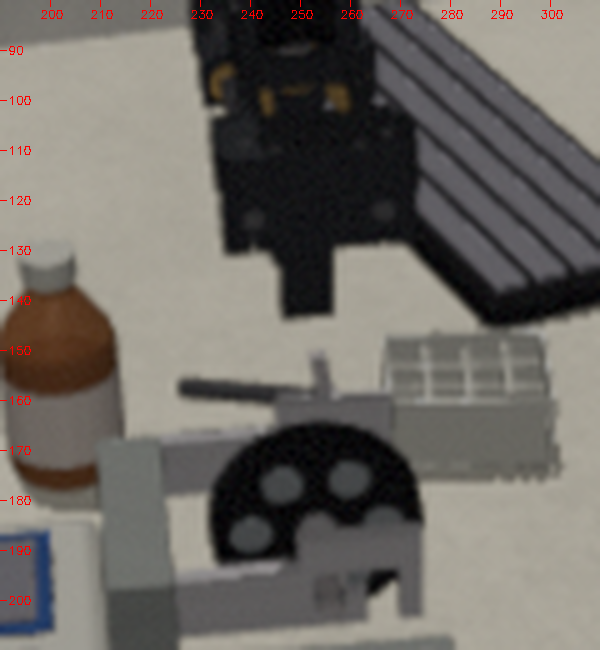

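View pics/wrist7.png

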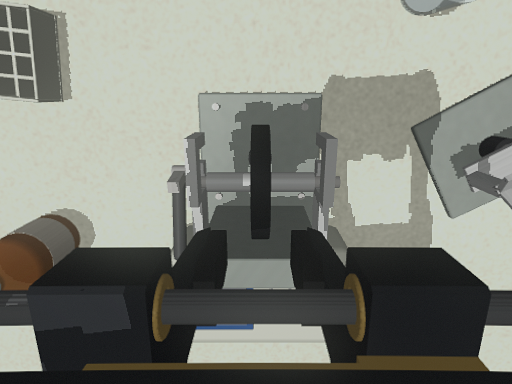

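```bash
python3 -m inch '0 0 0 2.5 0.2 0 35;0 0 0 5 0.25 0 35;0 0 0 7.5 0.25 0 35;0 0 0 9.5 0.25 0 35;0 0 0 10 0.25 0 35'; python3 -m inch '0 0 0 0 0 0 35;0 0 0 0 0 0 35';  python3 - <<'E'
from rel import *
st(); rel(W(H,(0,0,154)),H[2])
E
```

```text
clock: 9.03
tcp_pos: [539.4, -8.3, 149.3]
tcp_rot: [[-0.008, 0.994, -0.109], [0.001, -0.109, -0.994], [-1.0, -0.008, 0.0]]
force: [-0.7, 1.0, 0.1]
finger_gap: 31.1
clock: 9.2
tcp_pos: [543.1, -9.0, 154.3]
tcp_rot: [[-0.0, 0.994, -0.11], [0.0, -0.11, -0.994], [-1.0, -0.0, -0.0]]
force: [0.7, 0.4, 0.0]
finger_gap: 30.8
t 9.20 tcp [543.07  -8.97 154.26] head [  0.65   0.75 154.26] F [0.69 0.41 0.04] gap 30.8 q [-0.06  0.09  1.97  0.    1.08  1.62]
turn [ 0.01 -0.01  0.02] shift [ 0.03 -0.07  0.07]
```

```bash
python3 -m inch '0 0 0 0 -0.05 0.05 28;0 0 0 0 -0.05 0.05 22;0 0 0 0 -0.05 0.05 16;0 0 0 0 -0.05 0.05 10;0 0 0 0 -0.05 0.05 5' 30;python3 -m inch '0 0 0 0 0 0 5;0 0 0 0 0 0 5;0 0 0 0 0 0 5' 30;  python3 - <<'E'
from rel import *
st()
E
```

```text
clock: 9.62
tcp_pos: [543.4, -10.0, 155.4]
tcp_rot: [[0.002, 0.994, -0.11], [0.0, -0.11, -0.994], [-1.0, 0.002, -0.0]]
force: [-0.9, 0.8, 4.1]
finger_gap: 13.3
clock: 9.87
tcp_pos: [543.5, -10.0, 155.4]
tcp_rot: [[0.002, 0.994, -0.11], [0.0, -0.11, -0.994], [-1.0, 0.002, -0.0]]
force: [-0.5, -0.1, 6.6]
finger_gap: 13.7
t 9.87 tcp [543.47 -10.   155.36] head [  1.16  -0.24 155.36] F [-0.51 -0.14  6.59] gap 13.7 q [-0.06  0.08  1.97  0.    1.08  1.62]
```

```bash
python3 -m inch '0 0 0 -0.15 0 0 5;0 0 0 -0.3 0 0 5;0 0 0 -0.45 0 0 5;0 0 0 -0.45 0 0 5;0 0 0 -0.45 0 0 5' 30;  python3 - <<'E'
from rel import *
st()
E
python3 -m inch '0 0 0 -0.1 0 0 5;0 0 0 -0.15 0 0 5;0 0 0 -0.15 0 0 5' 30;  python3 - <<'E'
from rel import *
st()
E
```

```text
clock: 10.28
tcp_pos: [542.0, -10.0, 157.9]
tcp_rot: [[-0.001, 0.994, -0.11], [0.0, -0.11, -0.994], [-1.0, -0.001, 0.0]]
force: [1.1, -0.0, -3.0]
finger_gap: 14.0
t 10.28 tcp [541.95 -10.04 157.9 ] head [ -0.34  -0.44 157.9 ] F [ 1.12 -0.   -3.05] gap 14.0 q [-0.06  0.08  1.97 -0.    1.09  1.62]
clock: 10.53
tcp_pos: [542.3, -10.0, 159.9]
tcp_rot: [[-0.001, 0.994, -0.11], [0.0, -0.11, -0.994], [-1.0, -0.001, -0.0]]
force: [-0.4, 0.1, -2.7]
finger_gap: 13.5
t 10.53 tcp [542.26  -9.97 159.86] head [ -0.04  -0.34 159.86] F [-0.39  0.1  -2.68] gap 13.5 q [-0.06  0.08  1.97  0.    1.09  1.62]
```

```bash
python3 -m inch '0 0 0 -0.1 0 0 5;0 0 0 -0.15 0 0 5;0 0 0 -0.15 0 0 5' 30;  python3 - <<'E'
from rel import *
st()
E
python3 -m inch '0 0 0 -0.1 0 0 5;0 0 0 -0.15 0 0 5;0 0 0 -0.15 0 0 5' 30;  python3 - <<'E'
from rel import *
st()
E
```

```text
clock: 10.78
tcp_pos: [542.5, -10.0, 161.6]
tcp_rot: [[0.0, 0.994, -0.11], [0.0, -0.11, -0.994], [-1.0, 0.0, -0.0]]
force: [0.1, 0.1, -3.4]
finger_gap: 14.0
t 10.78 tcp [542.54 -10.   161.62] head [  0.24  -0.34 161.62] F [ 0.09  0.1  -3.39] gap 14.0 q [-0.06  0.08  1.97  0.    1.1   1.62]
clock: 11.03
tcp_pos: [542.3, -10.0, 162.7]
tcp_rot: [[-0.0, 0.994, -0.11], [0.0, -0.11, -0.994], [-1.0, -0.0, -0.0]]
force: [0.6, 0.7, -3.8]
finger_gap: 13.7
t 11.03 tcp [542.35  -9.99 162.67] head [  0.05  -0.35 162.67] F [ 0.6   0.72 -3.77] gap 13.7 q [-0.06  0.08  1.97  0.    1.1   1.62]
```

```bash
python3 -m inch '0 0 0 0.12 0 0 5;0 0 0 0.13 0.4 0 5;0 0 0 0.13 0.8 0 5;0 0 0 0.13 1 0 5;0 0 0 0.13 1 0 5' 30;  python3 - <<'E'
from rel import *
st()
E
```

```text
clock: 11.45
tcp_pos: [553.3, -11.2, 161.9]
tcp_rot: [[0.001, 0.994, -0.11], [-0.0, -0.11, -0.994], [-1.0, 0.001, -0.0]]
force: [-0.4, -0.9, -3.3]
finger_gap: 14.2
t 11.45 tcp [553.31 -11.2  161.91] head [ 11.07  -0.35 161.91] F [-0.43 -0.92 -3.27] gap 14.2 q [-0.07  0.1   1.95  0.    1.1   1.62]
```

```bash
python3 -m inch '0 0 0 0 0.4 0 5;0 0 0 0 0.8 0 5;0 0 0 0 1 0 5;0 0 0 0 1.1 0 5;0 0 0 0 1.1 0 5' 30;  python3 - <<'E'
from rel import *
from workcell import viewer
st()
for n in("side",):
    d=viewer.get_image(n); cv2.imwrite(f"pics/{n}8.png",d["frame"][:,:,::-1])
crop("pics/side8.png","pics/d8z.png",200,120,310,220,6)
E
```

```text
clock: 11.87
tcp_pos: [563.7, -12.4, 161.7]
tcp_rot: [[0.0, 0.994, -0.11], [-0.0, -0.11, -0.994], [-1.0, 0.0, 0.0]]
force: [0.1, 0.1, -2.9]
finger_gap: 13.8
t 11.87 tcp [563.67 -12.38 161.68] head [ 21.51  -0.38 161.68] F [ 0.11  0.11 -2.89] gap 13.8 q [-0.07  0.12  1.93 -0.    1.1   1.62]
```

View pics/d8z.png

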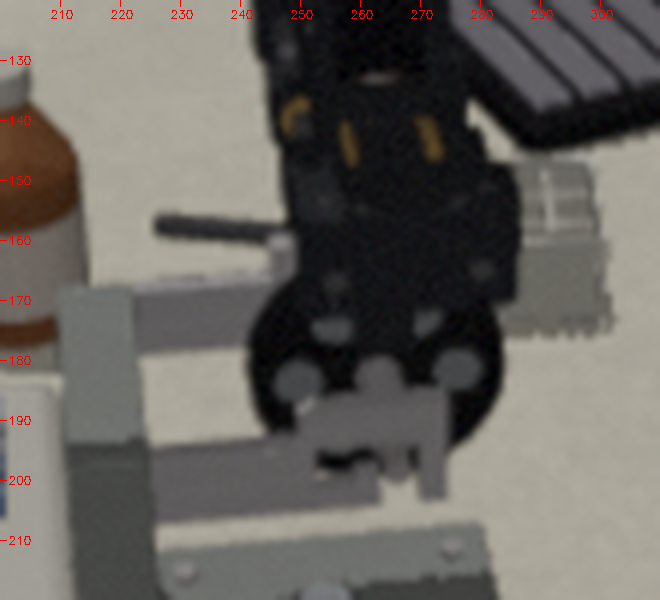

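```bash
python3 -m inch '0 0 0 0 0.1 0 5;0 0 0 0 0.2 0 5;0 0 0 0 0.2 0 5' 30;  python3 - <<'E'
from rel import *
st()
E
python3 -m inch '0 0 0 0 0.1 0 5;0 0 0 0 0.15 0 5;0 0 0 0 0.15 0 5' 30;  python3 - <<'E'
from rel import *
st()
E
```

```text
clock: 12.17
tcp_pos: [565.5, -12.6, 161.7]
tcp_rot: [[0.0, 0.994, -0.11], [-0.0, -0.11, -0.994], [-1.0, 0.0, -0.0]]
force: [0.3, -0.1, -2.5]
finger_gap: 13.7
t 12.17 tcp [565.46 -12.57 161.69] head [ 23.3   -0.37 161.69] F [ 0.33 -0.1  -2.49] gap 13.7 q [-0.07  0.12  1.92 -0.    1.1   1.62]
clock: 12.42
tcp_pos: [566.8, -12.7, 161.7]
tcp_rot: [[-0.0, 0.994, -0.11], [0.0, -0.11, -0.994], [-1.0, -0.0, -0.0]]
force: [0.1, 0.3, -2.7]
finger_gap: 13.5
t 12.42 tcp [566.84 -12.71 161.67] head [ 24.69  -0.36 161.67] F [ 0.11  0.31 -2.74] gap 13.5 q [-0.07  0.12  1.92  0.    1.1   1.62]
```

```bash
python3 -m inch '0 0 0 0 0.1 0 5;0 0 0 0 0.15 0 5;0 0 0 0 0.15 0 5' 30;  python3 - <<'E'
from rel import *
st()
E
```

```text
clock: 12.67
tcp_pos: [567.1, -12.7, 161.4]
tcp_rot: [[-0.003, 0.994, -0.11], [0.0, -0.11, -0.994], [-1.0, -0.003, 0.0]]
force: [-5.2, 0.6, 0.0]
finger_gap: 13.8
t 12.67 tcp [567.12 -12.72 161.36] head [ 24.97  -0.34 161.36] F [-5.18  0.56  0.01] gap 13.8 q [-0.07  0.12  1.92  0.    1.1   1.61]
```

```bash
python3 -m inch '0 0 0 0 -0.2 0 5;0 0 0 0 -0.29 0 5;0 0 0 0.3 -0.29 0 5;0 0 0 0.6 -0.29 0 5;0 0 0 0.6 -0.29 0 5' 30;  python3 - <<'E'
from rel import *
st()
E
```

```text
clock: 13.08
tcp_pos: [565.2, -12.6, 154.9]
tcp_rot: [[-0.001, 0.994, -0.11], [-0.0, -0.11, -0.994], [-1.0, -0.001, 0.0]]
force: [0.0, 1.0, -3.4]
finger_gap: 13.7
t 13.08 tcp [565.24 -12.58 154.86] head [ 23.08  -0.41 154.86] F [ 0.01  1.01 -3.38] gap 13.7 q [-0.07  0.13  1.93 -0.    1.09  1.62]
```

```bash
python3 -m inch '0 0 0 0.4 0 0 5;0 0 0 0.8 0 0 5;0 0 0 1.2 0 0 5;0 0 0 1.4 0 0 5;0 0 0 1.4 0 0 5' 30;  python3 - <<'E'
from rel import *
st()
E
```

```text
clock: 13.5
tcp_pos: [564.8, -12.5, 140.7]
tcp_rot: [[-0.002, 0.994, -0.11], [0.0, -0.11, -0.994], [-1.0, -0.002, 0.0]]
force: [-0.2, -0.5, -3.7]
finger_gap: 13.9
t 13.50 tcp [564.81 -12.52 140.65] head [ 22.65  -0.4  140.65] F [-0.18 -0.53 -3.66] gap 13.9 q [-0.07  0.14  1.94 -0.    1.06  1.62]
```

```bash
python3 -m inch '0 0 0 0.4 0 0 5;0 0 0 0.8 0 0 5;0 0 0 1.2 0 0 5;0 0 0 1.35 0 0 5;0 0 0 1.35 0 0 5' 30;  python3 - <<'E'
from rel import *
from workcell import viewer
st()
for n in("side",):
    d=viewer.get_image(n); cv2.imwrite(f"pics/{n}9.png",d["frame"][:,:,::-1])
crop("pics/side9.png","pics/d9z.png",200,120,310,240,6)
E
```

```text
clock: 13.92
tcp_pos: [564.9, -12.5, 127.4]
tcp_rot: [[-0.001, 0.994, -0.11], [0.0, -0.11, -0.994], [-1.0, -0.001, 0.0]]
force: [-0.2, 0.3, -3.3]
finger_gap: 13.9
t 13.92 tcp [564.9  -12.5  127.37] head [ 22.74  -0.37 127.37] F [-0.21  0.26 -3.3 ] gap 13.9 q [-0.07  0.15  1.95  0.    1.04  1.62]
```

View pics/d9z.png

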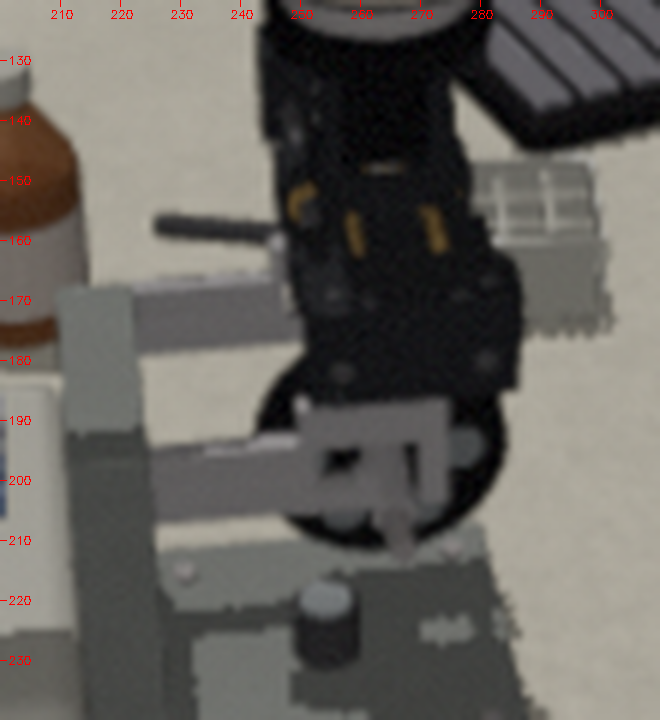

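```bash
python3 -m inch '0 0 0 0 0.8 0 5;0 0 0 0 1.8 0 5;0 0 0 0 2.8 0 5;0 0 0 0 3.8 0 5;0 0 0 0 4.5 0 5' 30;  python3 - <<'E'
from rel import *
st()
E
```

```text
clock: 14.38
tcp_pos: [612.3, -17.8, 128.5]
tcp_rot: [[0.001, 0.994, -0.11], [-0.0, -0.11, -0.994], [-1.0, 0.002, -0.0]]
force: [0.1, 0.5, -3.0]
finger_gap: 13.9
t 14.38 tcp [612.29 -17.78 128.49] head [ 70.42  -0.41 128.49] F [ 0.12  0.46 -3.02] gap 13.9 q [-0.07  0.24  1.85 -0.    1.05  1.61]
```

```bash
python3 -m inch '0 0 0 -2.5 0.5 0 5;0 0 0 -5 0.5 0 5;0 0 0 -7.5 0.5 0 5;0 0 0 -9.5 0.5 0 5;0 0 0 -10.5 0.5 0 5' 30;  python3 - <<'E'
from rel import *
st(); rel(W(ST,(0,0,230)),ST[2])
E
```

```text
clock: 14.8
tcp_pos: [617.5, -18.3, 236.8]
tcp_rot: [[0.005, 0.994, -0.11], [-0.0, -0.11, -0.994], [-1.0, 0.005, -0.0]]
force: [0.5, 0.0, -3.0]
finger_gap: 13.7
t 14.80 tcp [617.5  -18.29 236.78] head [ 75.65  -0.34 236.78] F [ 0.5   0.03 -3.03] gap 13.7 q [-0.07  0.15  1.74 -0.    1.24  1.61]Traceback (most recent call last):
  File "<stdin>", line 2, in <module>
NameError: name 'ST' is not defined. Did you mean: 'SC'?
```

```bash
sed -i '/^H=/a ST=np.array([520.36,-278.53,0.40])' rel.py
python3 - <<'E'
from rel import *
rel(W(ST,(-70,0,240)),ST[2])
E
```

```text
turn [-29.25   0.06  -0.29] shift [ -0.39 -12.89  30.36]
```

```bash
python3 -m inch '-4 0 0 -0.3 -0.5 3 5;-9 0 0 -0.4 -1.5 6 5;-14 0 0 -0.4 -2.5 9.2 5;-19 0 0 -0.4 -4 12.4 5;-24 0 0 -0.4 -5.5 15.6 5' 30;  python3 - <<'E'
from rel import *
st();rel(W(ST,(-70,0,240)),ST[2])
E
```

```text
clock: 15.22
tcp_pos: [542.6, -168.2, 236.4]
tcp_rot: [[-0.001, 0.951, 0.308], [0.0, 0.308, -0.951], [-1.0, -0.001, -0.0]]
force: [0.4, -1.0, -2.9]
finger_gap: 13.6
t 15.22 tcp [ 542.59 -168.21  236.43] head [  17.66 -157.58  236.43] F [ 0.44 -1.   -2.88] gap 13.6 q [-0.34  0.06  1.84 -0.    1.24  0.91]
turn [-4.97 -0.03  0.04] shift [ -0.35 -12.49  10.42]
```

```bash
python3 -m inch '-2 0 0 -0.3 -3.5 3 5;-4 0 0 -0.3 -7 6 5;-5 0 0 -0.3 -10 8.5 5;-5 0 0 -0.3 -12 10 5;-5 0 0 -0.3 -12.4 10.4 5' 30; python3 -m inch '0 0 0 0 0 0 5;0 0 0 0 0 0 5;0 0 0 0 0 0 5' 30;  python3 - <<'E'
from rel import *
from workcell import viewer
st();rel(W(ST,(-70,0,240)),ST[2])
d=viewer.get_image("wrist"); cv2.imwrite("pics/w10.png",d["frame"][:,:,::-1]); c=cam(d); np.save("w10.npy",c,allow_pickle=True)
for y in(51,-51):
    for x in(-18.5,18.5): print(x,y,proj(c,W(ST,(x,y,122)))+.5)
for P in [(-65,70,12),(65,70,12),(65,-70,12),(-65,-70,12)]: print(P,proj(c,W(ST,P))+.5)
for n in("side","scene"):
    d=viewer.get_image(n); cv2.imwrite(f"pics/{n}10.png",d["frame"][:,:,::-1])
E
```

```text
clock: 15.63
tcp_pos: [453.7, -307.7, 239.5]
tcp_rot: [[-0.002, 0.924, 0.382], [-0.002, 0.382, -0.924], [-1.0, -0.003, 0.0]]
force: [-0.6, -0.3, -2.7]
finger_gap: 13.7
clock: 15.88
tcp_pos: [457.3, -302.9, 239.8]
tcp_rot: [[-0.0, 0.923, 0.386], [0.001, 0.386, -0.923], [-1.0, 0.0, -0.001]]
force: [1.2, 0.3, -3.3]
finger_gap: 14.1
t 15.88 tcp [ 457.28 -302.88  239.76] head [ -52.35 -300.81  239.76] F [ 1.21  0.34 -3.35] gap 14.1 q [-0.63  0.02  1.87  0.    1.24  0.54]
turn [-0.22 -0.05 -0.01] shift [-0.02 -0.24  0.21]
-18.5 51 [[196.47 125.1 ]]
18.5 51 [[193.54  75.12]]
-18.5 -51 [[326.33 124.42]]
18.5 -51 [[328.97  74.36]]
(-65, 70, 12) [[199.82 158.1 ]]
(65, 70, 12) [[192.67  33.55]]
(65, -70, 12) [[328.36  32.73]]
(-65, -70, 12) [[322.05 157.5 ]]
```

View pics/w10.png

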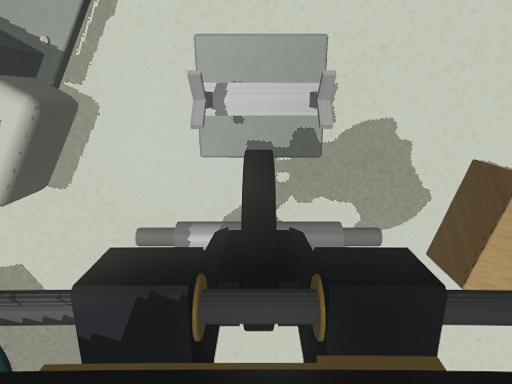

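View pics/side10.png

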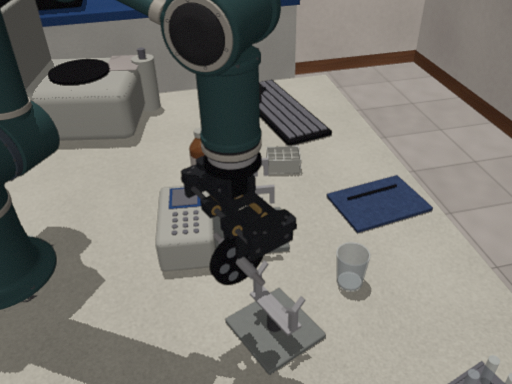

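Run:
```python
from h import *
crop("pics/w10.png","pics/w10a.png",180,25,345,165,4)
crop("pics/w10.png","pics/w10b.png",125,205,395,260,2)
```

```text
(no output)
```

View pics/w10a.png

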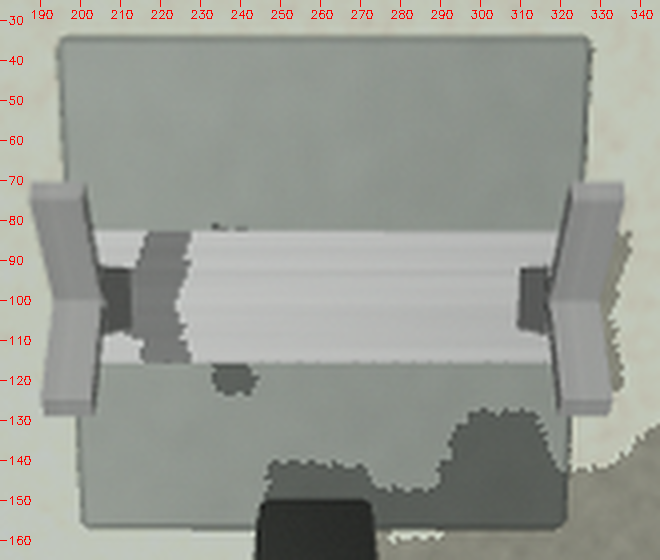

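View pics/w10b.png

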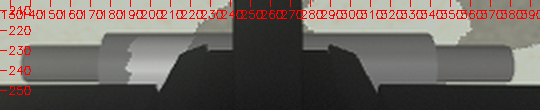

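Run:
```python
from rel import *
c=np.load("w10.npy",allow_pickle=True).item()
s=sense(); Rm=np.array(s['tcp_rot']); p=np.array(s['tcp_pos']); st()
for z in (220,224,228):
    e=[onz(c,(u,v),z) for u,v in((135.7,235.8),(381.3,235.8))]
    print(z,np.linalg.norm(e[1]-e[0]),[Rm.T@(x-p) for x in e])
# stand V mid from tops z
for z in(118,122,126):
    e=[onz(c,(u-.5,99.5-.5),z) for u in(187.5+1.5,336-1.5)]
    print(z,np.linalg.norm(e[1]-e[0]),(e[0]+e[1])/2,[Rm.T@(x-p) for x in e])
```

```text
t 16.03 tcp [ 457.49 -302.63  240.01] head [ -52.17 -300.53  240.01] F [-0.89  0.55 -3.34] gap 13.9 q [-0.63  0.02  1.87  0.    1.24  0.54]
220 133.14303771773444 [array([ 20.04,  -2.37, -66.34]), array([19.99, -2.67, 66.81])]
224 129.92440924604082 [array([ 16.04,  -0.59, -64.72]), array([15.99, -0.88, 65.2 ])]
228 126.70578077434723 [array([ 12.04,   1.18, -63.1 ]), array([11.99,  0.9 , 63.6 ])]
118 113.55453440124207 [ 520.98 -278.67  118.  ] [array([122.04,  67.95, -54.25]), array([122.  ,  67.63,  59.31])]
122 111.85630400574321 [ 521.01 -278.62  122.  ] [array([118.04,  68.  , -53.43]), array([118.  ,  67.69,  58.43])]
126 110.15807361024426 [ 521.05 -278.58  126.  ] [array([114.04,  68.05, -52.61]), array([114.  ,  67.74,  57.55])]
```

```bash
python3 -m inch '0 0 0 0 1.8 0.2 5;0 0 0 0 3.6 0.22 5;0 0 0 0 5.2 0.22 5;0 0 0 0 6.3 0.22 5;0 0 0 0 6.8 0.22 5' 30; python3 -m inch '0 0 0 1.5 0 0 5;0 0 0 3.5 0 0 5;0 0 0 5.5 0 0 5;0 0 0 7.2 0 0 5;0 0 0 7.5 0 0 5' 30;python3 -m inch '0 0 0 0 0 0 5;0 0 0 0 0 0 5;0 0 0 0 0 0 5' 30;  python3 - <<'E'
from rel import *
from workcell import viewer
st();rel(W(ST,(0,0,130)),ST[2])
d=viewer.get_image("wrist"); cv2.imwrite("pics/w11.png",d["frame"][:,:,::-1]); c=cam(d); np.save("w11.npy",c,allow_pickle=True)
d=viewer.get_image("side"); cv2.imwrite("pics/side11.png",d["frame"][:,:,::-1])
crop("pics/side11.png","pics/d11z.png",210,210,340,340,5)
E
```

```text
clock: 16.45
tcp_pos: [522.0, -278.3, 240.1]
tcp_rot: [[0.0, 0.922, 0.387], [0.0, 0.387, -0.922], [-1.0, 0.0, -0.0]]
force: [-0.8, -0.1, -3.3]
finger_gap: 13.4
clock: 16.87
tcp_pos: [517.9, -278.1, 161.2]
tcp_rot: [[-0.006, 0.923, 0.386], [0.003, 0.386, -0.923], [-1.0, -0.004, -0.005]]
force: [-1.5, 0.5, -3.4]
finger_gap: 13.6
clock: 17.12
tcp_pos: [521.2, -280.2, 166.8]
tcp_rot: [[0.002, 0.923, 0.385], [-0.001, 0.385, -0.923], [-1.0, 0.001, 0.002]]
force: [0.1, -0.3, -2.7]
finger_gap: 13.8
t 17.12 tcp [ 521.23 -280.19  166.82] head [   8.72 -271.23  166.82] F [ 0.14 -0.29 -2.71] gap 13.8 q [-0.54  0.16  1.86 -0.    1.11  0.64]
turn [-0.24  0.12 -0.08] shift [ 3.68 -0.02 -0.19]
```

View pics/w11.png

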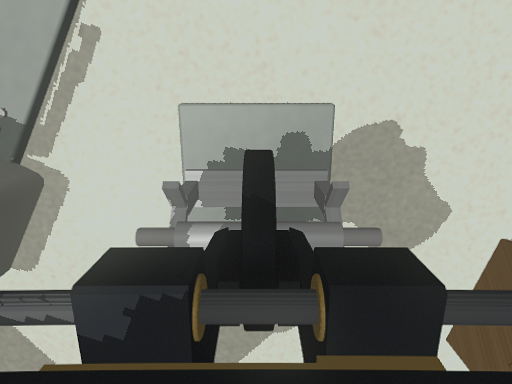

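View pics/d11z.png

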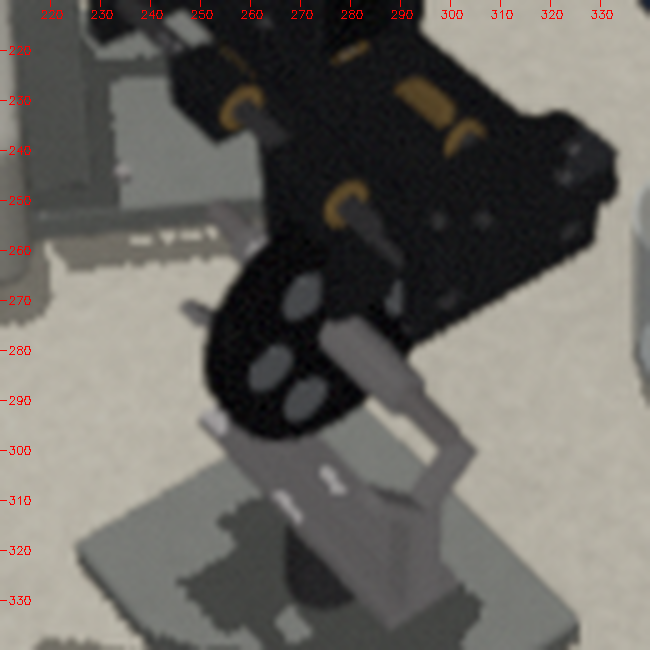

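Run:
```python
from rel import *
crop("pics/w11.png","pics/w11a.png",130,160,390,255,3)
c=np.load("w11.npy",allow_pickle=True).item()
s=sense(); Rm=np.array(s['tcp_rot']); p=np.array(s['tcp_pos']); st()
for P in [(21.5,56,122),(21.5,-56,122),(18.5,46,122),(18.5,-46,122)]: print(proj(c,W(ST,P))+.5)
for z in(118,122,126):
    e=[onz(c,(u-.5,181.5),z) for u in(162.5,349.5)]
    print(z,np.linalg.norm(e[1]-e[0]),[Rm.T@(x-p) for x in e])
```

```text
t 17.22 tcp [ 521.23 -280.22  166.95] head [   8.72 -271.26  166.95] F [ 0.12 -0.32 -2.85] gap 13.6 q [-0.54  0.16  1.86 -0.    1.11  0.64]
[[161.36 183.18]]
[[349.15 182.04]]
[[178.55 187.93]]
[[332.07 187.  ]]
118 113.8097935243758 [array([ 48.85,  20.7 , -58.57]), array([49.12, 20.5 , 55.24])]
122 111.47065999581442 [array([ 44.85,  21.75, -57.36]), array([45.12, 21.54, 54.11])]
126 109.13152646725301 [array([ 40.86,  22.79, -56.15]), array([41.12, 22.59, 52.98])]
```

View pics/w11a.png

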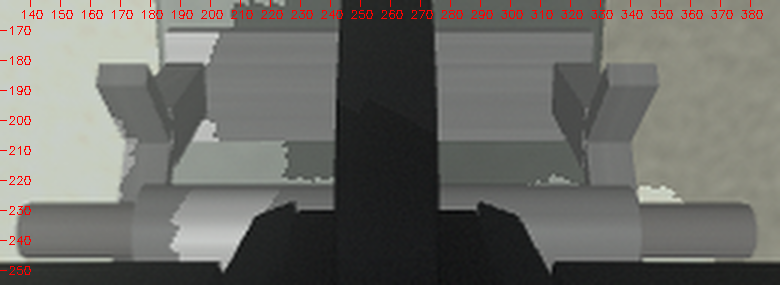

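```bash
python3 -m inch '0 0 0 0.6 0.03 -0.15 5;0 0 0 1.4 0.03 -0.19 5;0 0 0 2.2 0.03 -0.19 5;0 0 0 2.8 0.03 -0.19 5;0 0 0 3.1 0.03 -0.19 5' 30; python3 -m inch '0 0 0 0 0 0 5;0 0 0 0.2 0 0 5;0 0 0 0.3 0 0 5;0 0 0 0.3 0 0 5' 30;  python3 - <<'E'
from rel import *
st()
E
```

```text
clock: 17.63
tcp_pos: [518.7, -277.1, 132.1]
tcp_rot: [[-0.003, 0.923, 0.385], [0.001, 0.385, -0.923], [-1.0, -0.002, -0.002]]
force: [-0.2, -0.5, -3.2]
finger_gap: 13.6
clock: 17.97
tcp_pos: [519.9, -277.8, 131.2]
tcp_rot: [[0.0, 0.923, 0.385], [-0.0, 0.385, -0.923], [-1.0, 0.0, 0.0]]
force: [0.2, -0.7, -3.4]
finger_gap: 13.7
t 17.97 tcp [ 519.9  -277.82  131.19] head [   7.14 -269.02  131.19] F [ 0.17 -0.7  -3.42] gap 13.7 q [-0.53  0.19  1.9  -0.    1.05  0.64]
```

```bash
python3 -m inch '0 0 0 0.1 0 0 5;0 0 0 0.2 0 0 5;0 0 0 0.2 0 0 5' 30;  python3 - <<'E'
from rel import *
st()
E
python3 -m inch '0 0 0 0.1 0 0 5;0 0 0 0.2 0 0 5;0 0 0 0.2 0 0 5' 30;  python3 - <<'E'
from rel import *
st()
E
```

```text
clock: 18.22
tcp_pos: [519.8, -277.7, 129.1]
tcp_rot: [[0.0, 0.923, 0.385], [-0.0, 0.385, -0.923], [-1.0, 0.0, 0.0]]
force: [-0.3, 0.3, -2.6]
finger_gap: 13.8
t 18.22 tcp [ 519.8  -277.74  129.14] head [   7.03 -268.96  129.14] F [-0.31  0.33 -2.59] gap 13.8 q [-0.53  0.2   1.9   0.    1.05  0.64]
clock: 18.47
tcp_pos: [520.7, -277.8, 127.9]
tcp_rot: [[0.002, 0.923, 0.385], [-0.0, 0.385, -0.923], [-1.0, 0.002, 0.001]]
force: [2.0, 0.6, -0.2]
finger_gap: 13.9
t 18.47 tcp [ 520.66 -277.85  127.93] head [   7.9  -268.97  127.93] F [ 1.99  0.55 -0.23] gap 13.9 q [-0.53  0.2   1.9   0.    1.04  0.64]
```

```bash
python3 -m inch '0 0 0 0 0.1 0 5;0 0 0 0.1 0.1 0 5;0 0 0 0.1 0.1 0 5' 30;  python3 - <<'E'
from rel import *
st()
E
```

```text
clock: 18.72
tcp_pos: [520.9, -277.8, 127.8]
tcp_rot: [[0.0, 0.923, 0.386], [-0.001, 0.386, -0.923], [-1.0, -0.0, 0.001]]
force: [-2.9, 1.2, 6.4]
finger_gap: 13.8
t 18.72 tcp [ 520.93 -277.77  127.76] head [   8.15 -268.86  127.76] F [-2.93  1.23  6.4 ] gap 13.8 q [-0.53  0.2   1.9  -0.    1.04  0.64]
```

```bash
python3 -m inch '0 0 0 -0.05 -0.04 0 5;0 0 0 -0.05 -0.04 0 5' 30;  python3 - <<'E'
from rel import *
from workcell import viewer
st()
for n in("side","scene","wrist"):
    d=viewer.get_image(n); cv2.imwrite(f"pics/{n}12.png",d["frame"][:,:,::-1])
crop("pics/side12.png","pics/d12z.png",210,230,330,350,5)
crop("pics/wrist12.png","pics/w12z.png",110,160,400,310,2)
E
```

```text
clock: 18.88
tcp_pos: [520.8, -277.8, 127.8]
tcp_rot: [[0.001, 0.923, 0.385], [-0.001, 0.385, -0.923], [-1.0, 0.001, 0.001]]
force: [-1.2, 1.2, 5.8]
finger_gap: 13.6
t 18.88 tcp [ 520.84 -277.8   127.78] head [   8.07 -268.9   127.78] F [-1.17  1.17  5.82] gap 13.6 q [-0.53  0.2   1.9  -0.    1.04  0.64]
```

View pics/d12z.png

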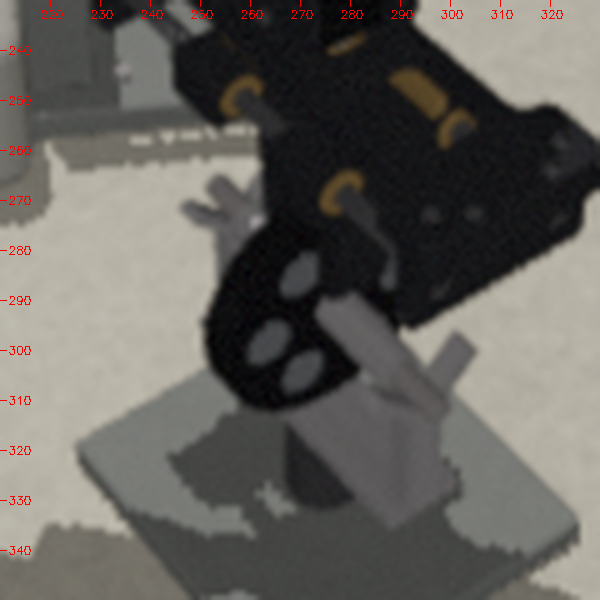

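View pics/w12z.png

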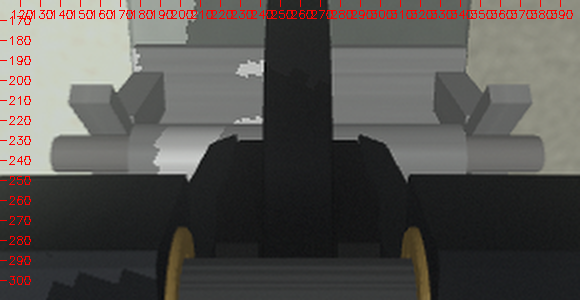

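```bash
python3 -m inch '0 0 0 0 0 0 18;0 0 0 0 0 0 20;0 0 0 0 0 0 24;0 0 0 0 0 0 30;0 0 0 0 0 0 36' 10; python3 -m inch '0 0 0 0 0 0 36;0 0 0 0 0 0 36;0 0 0 0 0 0 36';  python3 - <<'E'
from rel import *
from workcell import viewer
st()
d=viewer.get_image("wrist"); cv2.imwrite("pics/w13.png",d["frame"][:,:,::-1])
crop("pics/w13.png","pics/w13z.png",110,160,400,310,2)
E
```

```text
clock: 19.45
tcp_pos: [520.2, -277.4, 126.2]
tcp_rot: [[-0.001, 0.923, 0.385], [0.0, 0.385, -0.923], [-1.0, -0.0, -0.0]]
force: [-0.2, 0.1, 0.1]
finger_gap: 30.6
clock: 19.7
tcp_pos: [520.3, -277.5, 126.6]
tcp_rot: [[-0.0, 0.923, 0.385], [0.0, 0.385, -0.923], [-1.0, -0.0, -0.0]]
force: [0.2, -0.4, -0.3]
finger_gap: 31.8
t 19.70 tcp [ 520.33 -277.5   126.56] head [   7.52 -268.66  126.56] F [ 0.25 -0.37 -0.32] gap 31.8 q [-0.53  0.2   1.9   0.    1.04  0.64]
```

View pics/w13z.png

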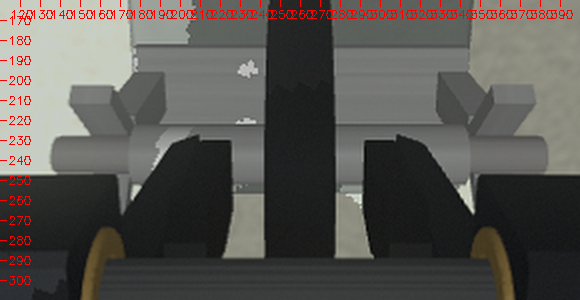

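Released, wheel still in the Vs and fingers clear of the disc on both sides. Now rising straight up, then backing off for a last look.

```bash
python3 -m inch '0 0 0 -1 0 0 36;0 0 0 -2.5 0 0 36;0 0 0 -5 0 0 36;0 0 0 -8 0 0 36;0 0 0 -11 0 0 36'; python3 -m inch '0 0 0 -3 0 0 36;0 0 0 -6 -3 0 36;0 0 0 -8 -6 0 36;0 0 0 -8 -9 0 36;0 0 0 -8 -10 0 36'; python3 -m inch '0 0 0 0 0 0 36;0 0 0 0 0 0 36;0 0 0 0 0 0 36';  python3 - <<'E'
from rel import *
from workcell import viewer
st()
for n in("side","scene","wrist"):
    d=viewer.get_image(n); cv2.imwrite(f"pics/{n}14.png",d["frame"][:,:,::-1])
    if n=='wrist': np.save("w14.npy",cam(d),allow_pickle=True)
crop("pics/side14.png","pics/d14z.png",190,140,340,380,3)
crop("pics/scene14.png","pics/s14z.png",130,130,330,270,4)
E
```

```text
clock: 20.17
tcp_pos: [519.9, -277.2, 238.0]
tcp_rot: [[-0.001, 0.923, 0.385], [0.001, 0.385, -0.923], [-1.0, -0.001, -0.001]]
force: [0.7, -1.0, -0.2]
finger_gap: 31.8
clock: 20.58
tcp_pos: [426.3, -317.7, 320.2]
tcp_rot: [[0.003, 0.923, 0.384], [-0.004, 0.384, -0.923], [-1.0, 0.001, 0.005]]
force: [0.6, 0.4, -0.1]
finger_gap: 31.6
clock: 20.83
tcp_pos: [428.6, -315.4, 315.8]
tcp_rot: [[-0.0, 0.923, 0.386], [0.001, 0.386, -0.923], [-1.0, 0.0, -0.001]]
force: [-0.2, 0.2, -0.4]
finger_gap: 31.8
t 20.83 tcp [ 428.59 -315.41  315.84] head [ -79.49 -316.41  315.84] F [-0.16  0.18 -0.42] gap 31.8 q [-0.68 -0.05  1.81  0.    1.38  0.49]
```

View pics/d14z.png

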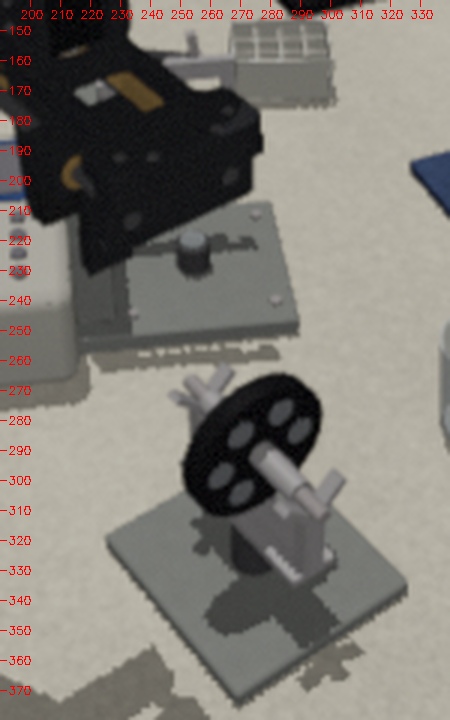

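View pics/s14z.png

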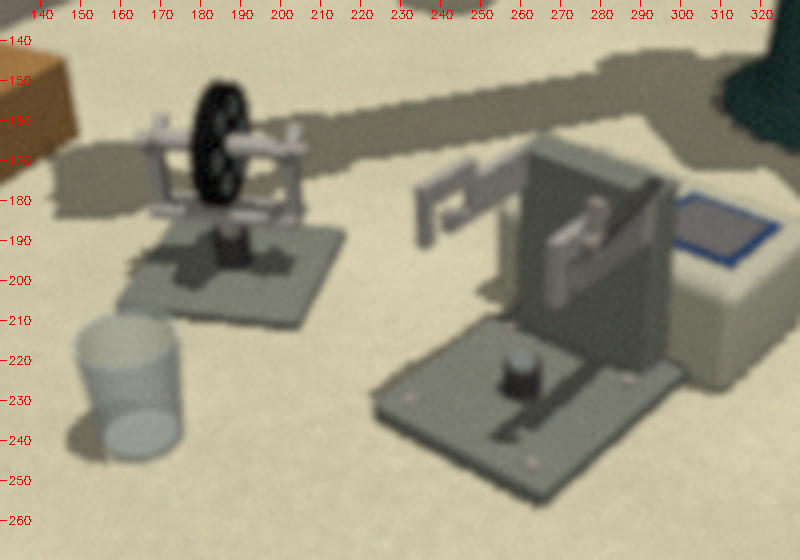

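View pics/wrist14.png

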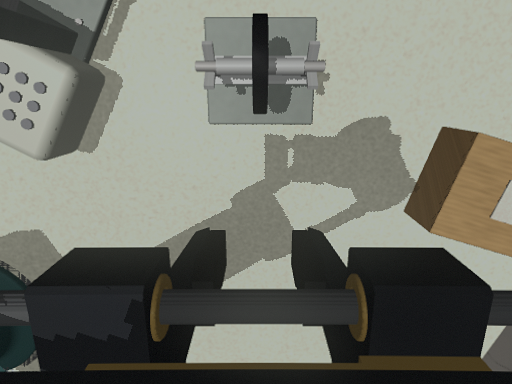

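Run:
```python
from rel import *
import numpy as np
for a in (3.1,3.2,3.3):
    f=a-.35; P=W(H,(12+67*np.cos(f),61,160+67*np.sin(f))); print(a,proj(SD,P)+.5,proj(SC,P)+.5)
A=cv2.imread("pics/scene0.png").astype(int);B=cv2.imread("pics/scene14.png").astype(int)
for n,(x0,y0,x1,y1) in dict(beaker=(145,200,185,248),bottle=(355,205,395,262),box=(298,272,360,328)).items():
    print(n,np.abs(A-B)[y0:y1,x0:x1].mean())
from workcell import order
print(order.hand_in())
```

```text
3.1 [[226.79 152.29]] [[294.16 170.85]]
3.2 [[225.93 154.84]] [[294.52 172.83]]
3.3 [[225.37 157.43]] [[294.74 174.95]]
beaker 2.9024305555555556
bottle 2.626754385964912
box 2.4564132104454686
the job is handed in; nothing more can be done
None
```

The lever is open, the wheel rests in both V rests of the stand, and I handed the job in at about 21 s on the clock (limit 72 s).

**Lever:** I pinched it and raised it until steep. It slipped out of the fingers at about 80°, so I pushed it over the top with closed fingers until it met the stop at about 30 N. Its end then appears within about 2 px of where 3.3 rad predicts in the side view, and the scene view agrees roughly.

**Wheel:** I pinched the disc from above, lifted it to the slot roof and carried it forward until it touched the front wall at about 5 N. I then eased back about 2 mm and lowered the axle out of the slots with no jam, took it out under the front wall and set it on the stand. It was pressed down with about 6–9 N before release.

**Last checks:** All three views show both axle ends in the V rests and the wheel standing free. The scene view shows the beaker, bottle and box unchanged; I did not look at anything else on the bench for movement. The gripper is clear of everything and its force reads zero.

**Disagreements:** The side and wrist cameras differed by about 2.5 mm on the head's x position, which touching the front wall settled. On the stand the axle first met one flank of the Vs, about 1 mm off centre, and I corrected that before letting go.

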